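# Tighten the blind cover of a pipe spool crosswise

## Robot

A 6-joint arm with a two-finger parallel gripper is mounted at the origin on the work surface. World frame = base frame: x ahead of the robot, y to its left, z up, the work surface at z = 0. Lengths are in mm, angles in rad, forces in N, time in s.
With the tool pointing down it reaches from about 350 to 975 mm from the base axis. Payload 7.1 kg.
Tool frame: the origin (TCP) lies at the very end of the fingers, on their centre line; the grasp point (between the pads) lies 19 mm behind it; z points along the fingers, y is the line along which they close (so a half turn about z gives the same grasp; the last joint's range is limited). The gripper opens to 88 mm and grips with 3 to 60 N. Pads are 20 mm wide; open, the fingers measure 115 mm over their backs; the gripper's body (75 mm by 178 mm) begins 61 mm behind the grasp point.
Start: joints at [1.26, 0.423, 1.63, -0, 1.089, -0.019], TCP at [179.766, 598.572, 222.675] pointing down, gripper open.
Joint ranges: [-3, 3], [-0.9, 2.11], [0.09, 2.58], [-1.31, 4.45], [0.11, 2.69], [-2.54, 2.54]. Speed limits (rad/s): [2.39, 2.39, 3.01, 3.14, 3.14, 3.14].

## Interface

Orientations are given as a rotation vector (axis times angle).
In Python, from workcell import sensors, imaging, close_job gives the robot as it stands. The module is installed in compiled form; this text tells all that it offers.
- The arm moves only by the tool servo_tool, never from a script. Its argument "steps" is a list of rows, each a list of 3 entries, a list of its own where there are three numbers: the shift along the world's x, y, z in m, then the turn, a rotation vector about the world's x, y, z in degrees, then the opening, from -1 (shut) to 1 (fully open). A call has exactly 8 rows; each row shifts and turns the commanded pose from where the row before left it; what a row does not reach is not made up. A row lasts 1/12 s, in which the tool goes at most 41.7 mm and 7.16 degrees, less where a joint would pass 70% of its speed; a pose out of reach is approached as far as the arm can. A call is refused whole if a number of a shift passes 0.0417 or a number of a turn 7.16, either way. A call with a gripper value outside its range is refused whole. The fingers move at their own pace and stop on an object; the grip force is fixed at half the most. Time passes only in rows, so rows that do not move let the fingers close, or fill a call up. It gives the time, the measured TCP pose, the force, the opening and the grip force at its end, in the units of the state.
- sensors.get_obs(): the state, without advancing time (a new reading comes with each control period).
- imaging.get_image(name): name is "scene" or "top" or "wrist"; returns a dict with "color" (420x560x3 uint8, blue, green, red), "range_z" (420x560 float32, mm along the optical axis (not along the pixel's ray), 0 where there is no reading), "vertical_fov" (degrees; the focal length in pixels is half the picture's height over the tangent of half this angle, whatever the lens; pixels are square), "cx", "cy" (the principal point, pixels), "rvec" (rotation vector, rad) and "tvec" (3), from world to camera coordinates, as OpenCV has them; the wrist camera has in their place "tool_from_camera" (4x4, takes a point from camera to tool coordinates, whose origin is the TCP and whose axes are the flange's). Camera axes: x right, y down, z forward; pixel columns grow to the right and rows downward; lengths in mm; the calibration is good to about 2 mm. A picture is of the moment at which its call begins: read the wrist's pose just before it.
- close_job(): hands the job in; it is judged then, once.
The state is a dict: "t": time; "qpos": joint angles; "qvel": joint speeds; "joint_torque": joint torques, N m; "ee_pos": TCP position; "orientation": TCP orientation; "ft_force": force on the tool from outside, world axes, zero at the start; "moment": the same for the moment, N m; "width": finger opening in mm; "grasp_force": force on a finger pad.
Only numpy, scipy, OpenCV 4.12 (cv2) and the standard library are available. Lean on these libraries where they do the work, as an engineer would, in place of code of your own. Each camera call takes 0.05 s, during which the arm holds its last target. There are 200 camera calls.

## Task

Tighten the four lever screws of the pipe's blind cover evenly, in crisscross order and in two passes: first turn each one clockwise until you feel its washer bite and snug it about a twentieth of a turn (20 degrees) past that point, always going straight across the cover before turning to the neighbours; then, crisscross again, bring each one fully tight, about a twelfth of a turn (30 degrees) further, without over-tightening any. Let go when done and leave the other things on the bench alone.

Things in the scene. Friction and masses are not known exactly. Their poses are not given: they have to be found in the camera images.
- bolt1: Lever screw 1 of four alike, numbered anticlockwise from above (1 faces 3, 2 faces 4). Steel hub 24 mm across, 22 mm high; a flat arm leads to an upright round black grip post, 16 mm thick, axis 45 mm from the screw's. Origin: centre of the hub's underside; x along the arm to the post, z up. Arm top 20 mm, post top 56 mm above the origin. Clockwise from above tightens; it does not sink.
- bolt2: Lever screw 2, as screw 1. All: a lever stays where it is left. Loose, it needs a steady push of 9.3 N at the post (0.42 N m), across the arm. After 0.15 to 1.25 rad of turn (not measured, different for each) the toothed spring washer bites: the push jumps by 6.7 N (0.30 N m) and then grows by 6.7 N per rad. With the arm stopped, up to 5 N less is read.
- bolt3: Lever screw 3, as screw 1. Snug (first pass), for any screw: about 0.33 rad (0.15 to 0.5) past the bite. The washer presses back on the screw with 21 N per rad past the bite: 3 to 11 N when snug.
- bolt4: Lever screw 4, as screw 1. Fully tight (last pass), for any screw: about 0.85 rad (0.55 to 1.15) past the bite in all, washer pressure 11 to 25 N. Above 28 N (1.3 rad) the gasket is crushed.
- cover: Round steel blind cover, 166 mm across, 16 mm thick, fixed level on the upright pipe spool; origin at the centre of its underside, 119 mm above the bench, z up. Screws 1 to 4 stand 65 mm from its centre, at 45, 135, 225 and 315 degrees from its x axis, their hubs 12 mm above it on washer stacks. At the start each lever points outward, swung 57 degrees anticlockwise from the line to the centre.
- can: Bystander: plain grey spray can, 60 mm across, 150 mm tall, standing; origin at the centre of its underside.
- offcut: Bystander: offcut of square steel tube, 40 x 40 mm, 120 mm long along its x, lying; origin at the centre of its underside.
- brush: Bystander: hand brush with a wooden handle lying along its x, handle to -x; origin at the centre of its underside.
There are look-alikes about, which are no part of the job. Of the things like the part that bears bolt1, leave any that is pink or turquoise; of the rest the larger one is meant.

How it is judged:
By the outcome, as a careful person would: the job done as asked, in the order asked, and still so for the second after the job is handed in, with the robot touching nothing.
It also fails if it takes over 72 s, if anything falls off the work surface, if the arm or the gripper's body presses on something with over 40 N, if the wrist force passes 120 N, or if a joint passes its speed limit or range.

## Working session

There is one attempt and no reset: what is moved stays moved. The work goes in short steps, Python scripts to look and compute and a tool call to move; the robot and the scene stay as the last step left them, time stands still between calls to the robot, and variables do not carry over. Pictures are saved under pics/ and viewed, at most 10 in all, crops included, and the job is handed in when it is done.

Besides the shell and the picture viewer there is one more tool, called as name(argument=value, ...) on one line, values as JSON. servo_tool: Moves the arm, as the interface text tells. Its arguments: {"type":"object","properties":{"steps":{"type":"array"}},"required":["steps"]}

```bash
mkdir -p pics; cat > h.py <<'E'
import numpy as np, cv2
from workcell import sensors, imaging
def geo(d):
    h=d["color"].shape[0]; f=h/2/np.tan(np.radians(d["vertical_fov"])/2)
    R=cv2.Rodrigues(np.array(d["rvec"],float))[0]; return f,R,np.array(d["tvec"],float).ravel()
def world(d):
    f,R,t=geo(d); z=d["range_z"].astype(float); v,u=np.mgrid[:z.shape[0],:z.shape[1]]
    P=np.dstack([(u-d["cx"])/f*z,(v-d["cy"])/f*z,z]); return (P-t)@R
E
python3 - <<'E'
from h import *
print(sensors.get_obs())
for n in("scene","top"):
    d=imaging.get_image(n); np.save(f"{n}.npy",d,allow_pickle=True); cv2.imwrite(f"pics/{n}.png",d["color"])
    print(n,d["vertical_fov"],d["cx"],d["cy"],d["rvec"],d["tvec"])
E
```

```text
{'t': 0.0, 'qpos': array([ 1.25999399e+00,  4.23859235e-01,  1.63066028e+00,  2.94925980e-05,
        1.08859086e+00, -1.89774414e-02]), 'qvel': array([-0.00030335, -0.00022683, -0.0007727 , -0.00137244,  0.00111743,
        0.00045551]), 'joint_torque': array([ 3.31719231e-03, -5.44613135e+01, -2.73676139e+01,  6.44721254e-02,
        2.25929398e-02, -1.43694238e-04]), 'ee_pos': array([179.60161217, 598.0745164 , 221.90188572]), 'orientation': array([-4.56753811e-01, -3.10793304e+00,  2.34474942e-03]), 'ft_force': array([ 1.27219788,  0.42906281, -0.11027163]), 'moment': array([ 0.00662488,  0.00201788, -0.02445077]), 'grasp_force': 0.0, 'width': 87.95525086376703}
scene 54.15929324325412 281.5746519351345 204.5034470557485 [ 2.19144422 -0.78694153  0.3704722 ] [-424.5338822   285.79464517 1039.12645393]
top 57.05030897258863 285.70999555328933 209.54499020992787 [ 2.22912772 -2.16451527  0.08455609] [ -36.59737259  535.29471153 1116.39010923]
```

View pics/scene.png

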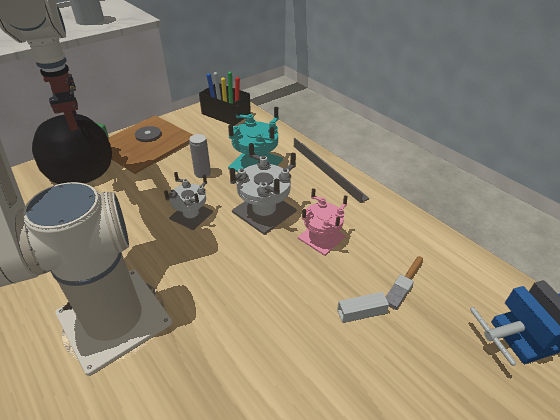

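View pics/top.png

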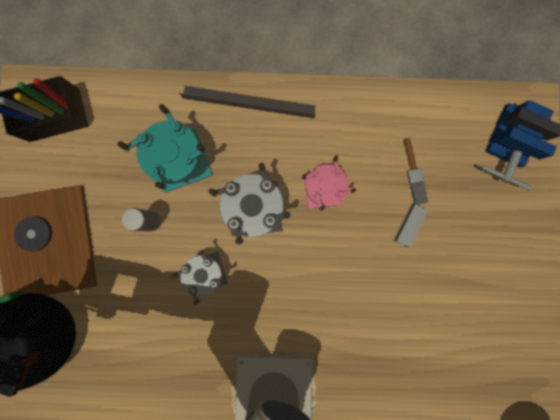

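The candidates are grey large top(252,205), grey small (203,272), pink (327,185) and turquoise (170,152). Pink and turquoise are excluded, so the larger grey one at (252,205) is meant. I'll confirm that in a crop.

```bash
python3 - <<'E'
from h import *
d=np.load("top.npy",allow_pickle=True).item(); W=world(d)
a=d["color"][155:250,190:310]; cv2.imwrite("pics/c1.png",cv2.resize(a,None,fx=6,fy=6,interpolation=cv2.INTER_CUBIC))
for u,v in((252,205),(235,205),(203,285),(130,219),(327,185),(170,152)): print((u,v),W[v,u].round())
c=W[205,235]
z=W[155:250,190:310]; 
m=(abs(z[...,2]-135)<4); p=z[m]; print("cover pts",len(p),p[:,:2].min(0),p[:,:2].max(0),np.median(p[:,2]))
(c,r)=cv2.minEnclosingCircle(p[:,:2].astype(np.float32).reshape(-1,1,2)); print(c,r)
for lo,hi in((196,212),(160,172)):
    m=((z[...,2]>lo)&(z[...,2]<hi)).astype(np.uint8); n,l,s,ce=cv2.connectedComponentsWithStats(m)
    for i in range(1,n):
        if s[i,4]>3: q=z[l==i]; print(lo,s[i,4],ce[i]+[190,155],np.median(q,0).round(1))
E
```

```text
(252, 205) [538.  69. 138.]
(235, 205) [537. 114. 135.]
(203, 285) [320. 198.  87.]
(130, 219) [492. 380. 149.]
(327, 185) [ 602. -131.   95.]
(170, 152) [671. 290. 137.]
cover pts 2123 [456.48663452 -65.23653028] [663.64286823 236.04738517] 135.37084528876682
(606.0347290039062, 85.80889129638672) 151.2593994140625
196 34 [260.85294118 165.38235294] [632.3  45.8 202.9]
196 37 [211. 191.] [564.5 166.1 202.5]
196 32 [286.5625 214.3125] [513.5 -21.6 203.1]
196 32 [237.5 240.5] [445.6  96.9 202.8]
160 35 [192.6        157.11428571] [655.1 225.1 166. ]
160 115 [264.73913043 179.55652174] [600.8  38.2 167.4]
160 123 [224.87804878 189.57723577] [572.3 137.3 167.8]
160 116 [274.90517241 218.6637931 ] [504.3   7.9 167.8]
160 121 [235.53719008 228.80165289] [476.  105.8 167.9]
```

View pics/c1.png

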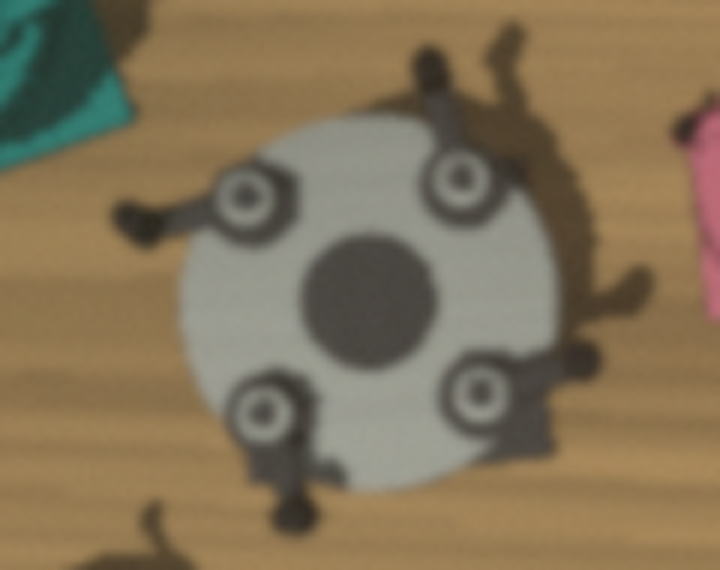

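The crop shows the large grey cover. The hubs are at crop (462,180), (245,197), (262,413) and (480,393), and the posts at (430,65), (140,222), (295,512) and (580,360). The levers sit 57° anticlockwise of radial, as described.

Plan: cage each post loosely and push it around its hub while turning the tool with it. The order is C, A, B, D.

```bash
cat > plan.py <<'E'
import sys; from h import *
from scipy.spatial.transform import Rotation as Ro
C=np.array([539.,71.8]); PH=dict(A=-38.1,B=51.9,C=141.9,D=231.9)
HUB={k:C+65*np.array([np.cos(np.radians(v)),np.sin(np.radians(v))]) for k,v in PH.items()}
SG=dict(A=90,B=-90,C=-90,D=90)   # tool-y azimuth minus lever azimuth
def wrap(a): return (a+180)%360-180
def pose():
    o=sensors.get_obs(); y=Ro.from_rotvec(o["orientation"]).as_matrix()[:,1]
    return o, np.array(o["ee_pos"]), np.degrees(np.arctan2(y[1],y[0]))
def tgt(k,lev,r=45,z=173): # lever swing from radial, deg
    a=PH[k]+lev; p=HUB[k]+r*np.array([np.cos(np.radians(a)),np.sin(np.radians(a))])
    return np.array([*p,z]), wrap(a+SG[k])
def rows(p,az,q,bz,n):
    return [[*((q-p)/n/1000).round(4), round((bz-az)/n,2)]]*n
def status(k):
    o,p,az=pose(); d=p[:2]-HUB[k]; a=np.degrees(np.arctan2(d[1],d[0])); t=np.radians(a)
    F=o["ft_force"]; print("t",o["t"].__round__(2),"TCP",p.round(1),"az",round(az,1),"TCPlev",round(wrap(a-PH[k]),1),"r",round(np.hypot(*d),1),
      "Ft",round(F[:2]@[-np.sin(t),np.cos(t)],1),"Fr",round(F[:2]@[np.cos(t),np.sin(t)],1),"Fz",round(F[2],1),"w",round(o["width"],1))
E
python3 - <<'E'
from plan import *
o,p,az=pose(); print(p,az)
q,bz=tgt("C",57); print(q,bz); q[2]=222
print(rows(p,az,q,bz,15)[0])
E
```

```text
[179.61886723 598.12040597 221.9791864 ] 73.28430262498331
[445.27538243  97.33104807 173.        ] 108.89999999999998
[np.float64(0.0177), np.float64(-0.0334), np.float64(0.0), np.float64(2.37)]
```

servo_tool(steps=[[[0.0177, -0.0334, 0], [0, 0, 2.37], -0.455], [[0.0177, -0.0334, 0], [0, 0, 2.37], -0.455], [[0.0177, -0.0334, 0], [0, 0, 2.37], -0.455], [[0.0177, -0.0334, 0], [0, 0, 2.37], -0.455], [[0.0177, -0.0334, 0], [0, 0, 2.37], -0.455], [[0.0177, -0.0334, 0], [0, 0, 2.37], -0.455], [[0.0177, -0.0334, 0], [0, 0, 2.37], -0.455], [[0.0177, -0.0334, 0], [0, 0, 2.37], -0.455]])

```text
t: 0.77
ee_pos: [321.6, 329.6, 222.5]
orientation: [0.065, -3.141, 0.0]
ft_force: [0.9, 1.0, 0.4]
width: 38.0
grasp_force: 0.0
```

servo_tool(steps=[[[0.0177, -0.0334, 0], [0, 0, 2.37], -0.455], [[0.0177, -0.0334, 0], [0, 0, 2.37], -0.455], [[0.0177, -0.0334, 0], [0, 0, 2.37], -0.455], [[0.0177, -0.0334, 0], [0, 0, 2.37], -0.455], [[0.0177, -0.0334, 0], [0, 0, 2.37], -0.455], [[0.0177, -0.0334, 0], [0, 0, 2.37], -0.455], [[0.0177, -0.0334, 0], [0, 0, 2.37], -0.455], [[0, 0, 0], [0, 0, 0], -0.455]])

```text
t: 1.43
ee_pos: [447.8, 93.0, 222.8]
orientation: [-0.51, 3.098, -0.002]
ft_force: [0.0, -0.6, 0.5]
width: 23.7
grasp_force: 0.0
```

```bash
python3 - <<'E'
from plan import *
status("C"); o,p,az=pose(); q,bz=tgt("C",57); print((q-p).round(1),bz-az, o["orientation"])
d=imaging.get_image("wrist"); print(d["tool_from_camera"],d["vertical_fov"]); cv2.imwrite("pics/w1.png",d["color"])
E
```

```text
t 1.43 TCP [447.8  93.  222.8] az 108.7 TCPlev 63.3 r 44.3 Ft 0.5 Fr 0.2 Fz 0.5 w 23.7
[ -2.5   4.3 -49.8] 0.2047463227476669 [-5.10045232e-01  3.09849918e+00 -2.25109367e-03]
[[-7.46382387e-04 -9.68694518e-01 -2.48254656e-01  6.80293383e+01]
 [ 9.99999597e-01 -8.46870969e-04  2.97989089e-04 -2.44124130e-01]
 [-4.98900057e-04 -2.48254333e-01  9.68694760e-01 -1.61101684e+02]
 [ 0.00000000e+00  0.00000000e+00  0.00000000e+00  1.00000000e+00]] 63.87772276971765
```

View pics/w1.png

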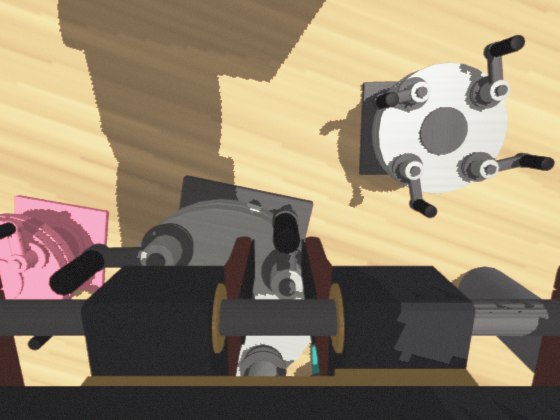

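The wrist view shows the post of the lever at (286,232), between the two fingers (238 and 318). I'll descend over it.

servo_tool(steps=[[[0, 0, 0], [0, 0, 0], -0.455], [[0, 0, -0.004], [0, 0, 0], -0.455], [[0, 0, -0.009], [0, 0, 0], -0.455], [[0, 0, -0.009], [0, 0, 0], -0.455], [[0, 0, -0.009], [0, 0, 0], -0.455], [[0, 0, -0.009], [0, 0, 0], -0.455], [[0, 0, -0.009], [0, 0, 0], -0.455], [[0, 0, 0], [0, 0, 0], -0.455]])

```text
t: 2.15
ee_pos: [443.9, 97.6, 171.6]
orientation: [0.514, -3.096, 0.0]
ft_force: [-0.4, 0.0, -0.2]
width: 24.0
grasp_force: 0.0
```

```bash
cat >> plan.py <<'E'
def arc(k,l0,deg,n=8,z=0):
    P=[tgt(k,l0-deg*i/n)[0] for i in range(n+1)]
    s=", ".join(f"[[{(b-a)[0]/1000:.4f}, {(b-a)[1]/1000:.4f}, 0], [0, 0, {-deg/n:.2f}], -0.455]" for a,b in zip(P,P[1:]))
    print(f"{k} {l0}->{l0-deg}: [{s}]")
E
python3 - <<'E'
from plan import *
status("C")
for i in range(7): arc("C",57-12*i,12)
E
```

```text
t 2.15 TCP [443.9  97.6 171.6] az 108.9 TCPlev 56.1 r 46.2 Ft -0.1 Fr 0.4 Fz -0.2 w 24.0
C 57->45: [[[-0.0004, 0.0011, 0], [0, 0, -1.50], -0.455], [[-0.0003, 0.0011, 0], [0, 0, -1.50], -0.455], [[-0.0003, 0.0011, 0], [0, 0, -1.50], -0.455], [[-0.0003, 0.0011, 0], [0, 0, -1.50], -0.455], [[-0.0002, 0.0012, 0], [0, 0, -1.50], -0.455], [[-0.0002, 0.0012, 0], [0, 0, -1.50], -0.455], [[-0.0002, 0.0012, 0], [0, 0, -1.50], -0.455], [[-0.0002, 0.0012, 0], [0, 0, -1.50], -0.455]]
C 45->33: [[[-0.0001, 0.0012, 0], [0, 0, -1.50], -0.455], [[-0.0001, 0.0012, 0], [0, 0, -1.50], -0.455], [[-0.0001, 0.0012, 0], [0, 0, -1.50], -0.455], [[-0.0000, 0.0012, 0], [0, 0, -1.50], -0.455], [[-0.0000, 0.0012, 0], [0, 0, -1.50], -0.455], [[0.0000, 0.0012, 0], [0, 0, -1.50], -0.455], [[0.0001, 0.0012, 0], [0, 0, -1.50], -0.455], [[0.0001, 0.0012, 0], [0, 0, -1.50], -0.455]]
C 33->21: [[[0.0001, 0.0012, 0], [0, 0, -1.50], -0.455], [[0.0002, 0.0012, 0], [0, 0, -1.50], -0.455], [[0.0002, 0.0012, 0], [0, 0, -1.50], -0.455], [[0.0002, 0.0012, 0], [0, 0, -1.50], -0.455], [[0.0002, 0.0012, 0], [0, 0, -1.50], -0.455],
[... 955 characters left out ...]
0.0008, 0.0009, 0], [0, 0, -1.50], -0.455], [[0.0008, 0.0008, 0], [0, 0, -1.50], -0.455], [[0.0009, 0.0008, 0], [0, 0, -1.50], -0.455], [[0.0009, 0.0008, 0], [0, 0, -1.50], -0.455], [[0.0009, 0.0008, 0], [0, 0, -1.50], -0.455], [[0.0009, 0.0007, 0], [0, 0, -1.50], -0.455], [[0.0009, 0.0007, 0], [0, 0, -1.50], -0.455]]
C -15->-27: [[[0.0010, 0.0007, 0], [0, 0, -1.50], -0.455], [[0.0010, 0.0007, 0], [0, 0, -1.50], -0.455], [[0.0010, 0.0006, 0], [0, 0, -1.50], -0.455], [[0.0010, 0.0006, 0], [0, 0, -1.50], -0.455], [[0.0010, 0.0006, 0], [0, 0, -1.50], -0.455], [[0.0010, 0.0006, 0], [0, 0, -1.50], -0.455], [[0.0010, 0.0005, 0], [0, 0, -1.50], -0.455], [[0.0011, 0.0005, 0], [0, 0, -1.50], -0.455]]
```

servo_tool(steps=[[[-0.0003, 0.0011, 0], [0, 0, -1.5], -0.455], [[-0.0003, 0.0011, 0], [0, 0, -1.5], -0.455], [[-0.0003, 0.0011, 0], [0, 0, -1.5], -0.455], [[-0.0003, 0.0011, 0], [0, 0, -1.5], -0.455], [[-0.0002, 0.0012, 0], [0, 0, -1.5], -0.455], [[-0.0002, 0.0012, 0], [0, 0, -1.5], -0.455], [[-0.0002, 0.0012, 0], [0, 0, -1.5], -0.455], [[-0.0002, 0.0012, 0], [0, 0, -1.5], -0.455]])

```text
t: 2.82
ee_pos: [443.8, 105.6, 173.6]
orientation: [-0.187, 3.135, -0.004]
ft_force: [2.5, -8.7, -1.3]
width: 24.2
grasp_force: 4.5
```

servo_tool(steps=[[[-0.0001, 0.0012, 0], [0, 0, -1.5], -0.455], [[-0.0001, 0.0012, 0], [0, 0, -1.5], -0.455], [[-0.0001, 0.0012, 0], [0, 0, -1.5], -0.455], [[0, 0.0012, 0], [0, 0, -1.5], -0.455], [[0, 0.0012, 0], [0, 0, -1.5], -0.455], [[0, 0.0012, 0], [0, 0, -1.5], -0.455], [[0.0001, 0.0012, 0], [0, 0, -1.5], -0.455], [[0.0001, 0.0012, 0], [0, 0, -1.5], -0.455]])

```text
t: 3.48
ee_pos: [443.1, 115.0, 173.5]
orientation: [-0.142, -3.138, 0.004]
ft_force: [1.1, -9.3, 0.5]
width: 24.5
grasp_force: 4.6
```

```bash
python3 - <<'E'
from plan import *
status("C")
E
```

```text
t 3.48 TCP [443.1 115.  173.5] az 84.8 TCPlev 34.2 r 44.9 Ft 9.2 Fr -1.7 Fz 0.5 w 24.5
```

servo_tool(steps=[[[0.0002, 0.0012, 0], [0, 0, -1.5], -0.455], [[0.0002, 0.0012, 0], [0, 0, -1.5], -0.455], [[0.0002, 0.0012, 0], [0, 0, -1.5], -0.455], [[0.0002, 0.0012, 0], [0, 0, -1.5], -0.455], [[0.0002, 0.0012, 0], [0, 0, -1.5], -0.455], [[0.0003, 0.0011, 0], [0, 0, -1.5], -0.455], [[0.0003, 0.0011, 0], [0, 0, -1.5], -0.455], [[0.0003, 0.0011, 0], [0, 0, -1.5], -0.455]])

```text
t: 4.15
ee_pos: [444.5, 124.2, 173.5]
orientation: [-0.469, -3.105, 0.005]
ft_force: [-1.5, -9.1, 2.6]
width: 24.3
grasp_force: 4.5
```

servo_tool(steps=[[[0.0004, 0.0011, 0], [0, 0, -1.5], -0.455], [[0.0004, 0.0011, 0], [0, 0, -1.5], -0.455], [[0.0004, 0.0011, 0], [0, 0, -1.5], -0.455], [[0.0004, 0.0011, 0], [0, 0, -1.5], -0.455], [[0.0005, 0.0011, 0], [0, 0, -1.5], -0.455], [[0.0005, 0.0011, 0], [0, 0, -1.5], -0.455], [[0.0005, 0.0011, 0], [0, 0, -1.5], -0.455], [[0.0006, 0.001, 0], [0, 0, -1.5], -0.455]])

```text
t: 4.82
ee_pos: [447.4, 131.8, 173.3]
orientation: [-0.79, -3.039, 0.009]
ft_force: [-2.8, -15.8, 5.7]
width: 24.3
grasp_force: 7.7
```

```bash
python3 - <<'E'
from plan import *
status("C")
E
```

```text
t 4.82 TCP [447.4 131.8 173.3] az 60.8 TCPlev 11.9 r 45.1 Ft 15.4 Fr -4.4 Fz 5.7 w 24.3
```

servo_tool(steps=[[[0.0007, 0.0012, 0], [0, 0, -1.7], -0.455], [[0.0007, 0.0012, 0], [0, 0, -1.7], -0.455], [[0.0007, 0.0011, 0], [0, 0, -1.7], -0.455], [[0.0008, 0.0011, 0], [0, 0, -1.7], -0.455], [[0.0008, 0.0011, 0], [0, 0, -1.7], -0.455], [[0.0008, 0.001, 0], [0, 0, -1.7], -0.455], [[0.0009, 0.001, 0], [0, 0, -1.7], -0.455], [[0.0009, 0.001, 0], [0, 0, -1.7], -0.455]])

```text
t: 5.48
ee_pos: [452.6, 140.1, 173.2]
orientation: [-1.144, -2.922, 0.012]
ft_force: [-6.7, -16.4, 9.3]
width: 24.1
grasp_force: 8.2
```

```bash
python3 - <<'E'
from plan import *
status("C")
E
```

```text
t 5.48 TCP [452.6 140.1 173.2] az 47.2 TCPlev -0.6 r 45.1 Ft 17.0 Fr -5.0 Fz 9.3 w 24.1
```

servo_tool(steps=[[[0.0008, 0.0009, 0], [0, 0, -1.5], -0.455], [[0.0008, 0.0009, 0], [0, 0, -1.5], -0.455], [[0.0008, 0.0008, 0], [0, 0, -1.5], -0.455], [[-0.0035, -0.0037, 0], [0, 0, 0], -0.455], [[0, 0, 0.005], [0, 0, 0], -0.455], [[0, 0, 0.015], [0, 0, 0], -0.455], [[0, 0, 0.015], [0, 0, 0], -0.455], [[0, 0, 0.015], [0, 0, 0], -0.455]])

```text
t: 6.15
ee_pos: [454.2, 142.3, 224.5]
orientation: [-1.259, -2.878, -0.001]
ft_force: [0.2, 0.2, -0.8]
width: 24.3
grasp_force: 0.0
```

```bash
cat >> plan.py <<'E'
def go(k,lev,n=14,zs=222):
    o,p,az=pose(); q,bz=tgt(k,lev); q[2]=zs; print("go",k,rows(p,az,q,bz,n)[0],n,"tot",(q-p).round(1),round(bz-az,1))
def arcs(k,l0,deg,m):  # m calls, each two half-calls of 4 equal rows
    for i in range(m):
        L=[tgt(k,l0-deg*(i+j/2))[0] for j in range(3)]
        print(k,l0-deg*i,[((b-a)[:2]/4000).round(4).tolist() for a,b in zip(L,L[1:])],-deg/8)
E
python3 - <<'E'
from plan import *
status("C"); go("A",57); arcs("A",57,12,8)
E
```

```text
t 6.15 TCP [454.2 142.3 224.5] az 42.7 TCPlev -3.9 r 45.3 Ft -0.2 Fr -0.0 Fz -0.8 w 24.3
go A [np.float64(0.0128), np.float64(-0.0069), np.float64(-0.0002), np.float64(4.73)] 14 tot [178.6 -96.   -2.5] 66.2
A 57 [[0.0003, -0.0011], [0.0002, -0.0012]] -1.5
A 45 [[0.0001, -0.0012], [-0.0, -0.0012]] -1.5
A 33 [[-0.0002, -0.0012], [-0.0003, -0.0011]] -1.5
A 21 [[-0.0004, -0.0011], [-0.0005, -0.0011]] -1.5
A 9 [[-0.0006, -0.001], [-0.0007, -0.0009]] -1.5
A -3 [[-0.0008, -0.0008], [-0.0009, -0.0008]] -1.5
A -15 [[-0.001, -0.0007], [-0.001, -0.0006]] -1.5
A -27 [[-0.0011, -0.0004], [-0.0011, -0.0003]] -1.5
```

servo_tool(steps=[[[0.0128, -0.0069, 0], [0, 0, 4.73], -0.455], [[0.0128, -0.0069, 0], [0, 0, 4.73], -0.455], [[0.0128, -0.0069, 0], [0, 0, 4.73], -0.455], [[0.0128, -0.0069, 0], [0, 0, 4.73], -0.455], [[0.0128, -0.0069, 0], [0, 0, 4.73], -0.455], [[0.0128, -0.0069, 0], [0, 0, 4.73], -0.455], [[0.0128, -0.0069, 0], [0, 0, 4.73], -0.455], [[0.0128, -0.0069, 0], [0, 0, 4.73], -0.455]])

```text
t: 6.82
ee_pos: [557.4, 86.8, 224.1]
orientation: [0.251, 3.131, 0.001]
ft_force: [-0.5, 0.0, 0.7]
width: 24.0
grasp_force: 0.0
```

servo_tool(steps=[[[0.0128, -0.0069, 0], [0, 0, 4.73], -0.455], [[0.0128, -0.0069, 0], [0, 0, 4.73], -0.455], [[0.0128, -0.0069, 0], [0, 0, 4.73], -0.455], [[0.0128, -0.0069, 0], [0, 0, 4.73], -0.455], [[0.0128, -0.0069, 0], [0, 0, 4.73], -0.455], [[0.0128, -0.0069, 0], [0, 0, 4.73], -0.455], [[0, 0, 0], [0, 0, 0], -0.455], [[0, 0, 0], [0, 0, 0], -0.455]])

```text
t: 7.48
ee_pos: [633.4, 45.4, 223.6]
orientation: [-0.513, 3.099, 0.001]
ft_force: [-0.4, 0.1, 0.7]
width: 23.9
grasp_force: 0.0
```

```bash
python3 - <<'E'
from plan import *
status("A"); o,p,az=pose(); q,bz=tgt("A",57); print((q-p).round(1),bz-az)
E
```

```text
t 7.48 TCP [633.4  45.4 223.6] az 108.8 TCPlev 55.7 r 45.3 Ft 0.2 Fr -0.3 Fz 0.7 w 23.9
[ -0.6   0.8 -50.6] 0.1192785596881123
```

servo_tool(steps=[[[0, 0, -0.004], [0, 0, 0], -0.455], [[0, 0, -0.009], [0, 0, 0], -0.455], [[0, 0, -0.009], [0, 0, 0], -0.455], [[0, 0, -0.009], [0, 0, 0], -0.455], [[0, 0, -0.009], [0, 0, 0], -0.455], [[0, 0, -0.009], [0, 0, 0], -0.455], [[0, 0, 0], [0, 0, 0], -0.455], [[0, 0, 0], [0, 0, 0], -0.455]])

```text
t: 8.15
ee_pos: [632.7, 45.4, 173.7]
orientation: [0.517, -3.097, -0.0]
ft_force: [0.2, 0.9, 1.0]
width: 24.1
grasp_force: 0.0
```

servo_tool(steps=[[[0.0003, -0.0011, 0], [0, 0, -1.5], -0.455], [[0.0003, -0.0011, 0], [0, 0, -1.5], -0.455], [[0.0003, -0.0011, 0], [0, 0, -1.5], -0.455], [[0.0003, -0.0011, 0], [0, 0, -1.5], -0.455], [[0.0002, -0.0012, 0], [0, 0, -1.5], -0.455], [[0.0002, -0.0012, 0], [0, 0, -1.5], -0.455], [[0.0002, -0.0012, 0], [0, 0, -1.5], -0.455], [[0.0002, -0.0012, 0], [0, 0, -1.5], -0.455]])

```text
t: 8.82
ee_pos: [634.6, 37.9, 175.1]
orientation: [0.186, -3.135, -0.005]
ft_force: [-2.8, 8.4, 2.2]
width: 23.9
grasp_force: 4.4
```

servo_tool(steps=[[[0.0001, -0.0012, 0], [0, 0, -1.5], -0.455], [[0.0001, -0.0012, 0], [0, 0, -1.5], -0.455], [[0.0001, -0.0012, 0], [0, 0, -1.5], -0.455], [[0.0001, -0.0012, 0], [0, 0, -1.5], -0.455], [[0, -0.0012, 0], [0, 0, -1.5], -0.455], [[0, -0.0012, 0], [0, 0, -1.5], -0.455], [[0, -0.0012, 0], [0, 0, -1.5], -0.455], [[0, -0.0012, 0], [0, 0, -1.5], -0.455]])

```text
t: 9.48
ee_pos: [634.8, 28.4, 175.1]
orientation: [-0.143, -3.137, -0.004]
ft_force: [-3.4, 8.5, 2.8]
width: 24.0
grasp_force: 4.1
```

```bash
python3 - <<'E'
from plan import *
status("A")
E
```

```text
t 9.48 TCP [634.8  28.4 175.1] az 84.8 TCPlev 33.8 r 44.8 Ft 8.2 Fr -4.0 Fz 2.8 w 24.0
```

servo_tool(steps=[[[-0.0002, -0.0012, 0], [0, 0, -1.5], -0.455], [[-0.0002, -0.0012, 0], [0, 0, -1.5], -0.455], [[-0.0002, -0.0012, 0], [0, 0, -1.5], -0.455], [[-0.0002, -0.0012, 0], [0, 0, -1.5], -0.455], [[-0.0003, -0.0011, 0], [0, 0, -1.5], -0.455], [[-0.0003, -0.0011, 0], [0, 0, -1.5], -0.455], [[-0.0003, -0.0011, 0], [0, 0, -1.5], -0.455], [[-0.0003, -0.0011, 0], [0, 0, -1.5], -0.455]])

```text
t: 10.15
ee_pos: [632.9, 19.3, 175.1]
orientation: [-0.47, -3.105, -0.004]
ft_force: [-4.0, 10.3, 2.3]
width: 24.3
grasp_force: 3.9
```

servo_tool(steps=[[[-0.0004, -0.0011, 0], [0, 0, -1.5], -0.455], [[-0.0004, -0.0011, 0], [0, 0, -1.5], -0.455], [[-0.0004, -0.0011, 0], [0, 0, -1.5], -0.455], [[-0.0004, -0.0011, 0], [0, 0, -1.5], -0.455], [[-0.0005, -0.0011, 0], [0, 0, -1.5], -0.455], [[-0.0005, -0.0011, 0], [0, 0, -1.5], -0.455], [[-0.0005, -0.0011, 0], [0, 0, -1.5], -0.455], [[-0.0005, -0.0011, 0], [0, 0, -1.5], -0.455]])

```text
t: 10.82
ee_pos: [629.6, 10.6, 175.1]
orientation: [-0.792, -3.039, -0.005]
ft_force: [-2.7, 10.3, -0.0]
width: 24.0
grasp_force: 3.8
```

```bash
python3 - <<'E'
from plan import *
status("A")
E
```

```text
t 10.82 TCP [629.6  10.6 175.1] az 60.8 TCPlev 10.0 r 44.8 Ft 7.9 Fr -7.2 Fz -0.0 w 24.0
```

servo_tool(steps=[[[-0.0006, -0.001, 0], [0, 0, -1.5], -0.455], [[-0.0006, -0.001, 0], [0, 0, -1.5], -0.455], [[-0.0006, -0.001, 0], [0, 0, -1.5], -0.455], [[-0.0006, -0.001, 0], [0, 0, -1.5], -0.455], [[-0.0007, -0.0009, 0], [0, 0, -1.5], -0.455], [[-0.0007, -0.0009, 0], [0, 0, -1.5], -0.455], [[-0.0007, -0.0009, 0], [0, 0, -1.5], -0.455], [[-0.0007, -0.0009, 0], [0, 0, -1.5], -0.455]])

```text
t: 11.48
ee_pos: [625.0, 3.0, 175.1]
orientation: [-1.106, -2.94, -0.005]
ft_force: [0.2, 10.2, 0.0]
width: 23.8
grasp_force: 3.9
```

servo_tool(steps=[[[-0.0008, -0.0008, 0], [0, 0, -1.5], -0.455], [[-0.0008, -0.0008, 0], [0, 0, -1.5], -0.455], [[-0.0008, -0.0008, 0], [0, 0, -1.5], -0.455], [[-0.0008, -0.0008, 0], [0, 0, -1.5], -0.455], [[-0.0009, -0.0008, 0], [0, 0, -1.5], -0.455], [[-0.0009, -0.0008, 0], [0, 0, -1.5], -0.455], [[-0.0009, -0.0008, 0], [0, 0, -1.5], -0.455], [[-0.0009, -0.0008, 0], [0, 0, -1.5], -0.455]])

```text
t: 12.15
ee_pos: [619.2, -2.1, 175.1]
orientation: [1.407, 2.808, 0.009]
ft_force: [4.3, 16.4, -4.1]
width: 24.1
grasp_force: 6.8
```

```bash
cat >> plan.py <<'E'
def M(k,p,F):
    d=np.array(p[:2])-HUB[k]; u=d/np.hypot(*d); F=np.array(F[:2]); ft=F@[-u[1],u[0]]; fr=F@u
    m=.045*ft-.008*fr; print(k,"lev",round(wrap(np.degrees(np.arctan2(u[1],u[0]))-PH[k]),1),"Ft",ft.round(1),"Fr",fr.round(1),"M",m.round(3),"x",((m-.72)/.30).round(2))
E
python3 - <<'E'
from plan import *
status("A"); o=sensors.get_obs(); M("A",o["ee_pos"],o["ft_force"])
E
```

```text
t 12.15 TCP [619.2  -2.1 175.1] az 36.8 TCPlev -11.2 r 44.6 Ft 13.9 Fr -9.6 Fz -4.1 w 24.1
A lev -11.2 Ft 13.9 Fr -9.6 M 0.703 x -0.06
```

servo_tool(steps=[[[-0.0012, -0.0007, 0], [0, 0, -1.7], -0.455], [[-0.0012, -0.0007, 0], [0, 0, -1.7], -0.455], [[-0.0012, -0.0007, 0], [0, 0, -1.7], -0.455], [[-0.0012, -0.0007, 0], [0, 0, -1.7], -0.455], [[-0.0012, -0.0006, 0], [0, 0, -1.7], -0.455], [[-0.0012, -0.0006, 0], [0, 0, -1.7], -0.455], [[-0.0012, -0.0006, 0], [0, 0, -1.7], -0.455], [[-0.0012, -0.0006, 0], [0, 0, -1.7], -0.455]])

```text
t: 12.82
ee_pos: [611.0, -7.5, 175.2]
orientation: [1.729, 2.62, 0.011]
ft_force: [9.7, 15.0, -7.4]
width: 24.0
grasp_force: 7.5
```

```bash
python3 - <<'E'
from plan import *
status("A"); o=sensors.get_obs(); M("A",o["ee_pos"],o["ft_force"])
E
```

```text
t 12.82 TCP [611.   -7.5 175.2] az 23.2 TCPlev -23.9 r 44.4 Ft 15.6 Fr -8.7 Fz -7.4 w 24.0
A lev -23.9 Ft 15.6 Fr -8.7 M 0.771 x 0.17
```

servo_tool(steps=[[[-0.0012, -0.0005, 0], [0, 0, -1.7], -0.455], [[-0.0012, -0.0005, 0], [0, 0, -1.7], -0.455], [[-0.0012, -0.0005, 0], [0, 0, -1.7], -0.455], [[0.0047, 0.0018, 0], [0, 0, 0], -0.455], [[0, 0, 0.005], [0, 0, 0], -0.455], [[0, 0, 0.015], [0, 0, 0], -0.455], [[0, 0, 0.015], [0, 0, 0], -0.455], [[0, 0, 0.014], [0, 0, 0], -0.455]])

```text
t: 13.48
ee_pos: [609.4, -10.8, 224.9]
orientation: [1.842, 2.545, -0.001]
ft_force: [-0.1, 0.1, -0.4]
width: 23.9
grasp_force: 0.0
```

```bash
python3 - <<'E'
from plan import *
status("A"); go("B",57,10); arcs("B",57,12,8)
E
```

```text
t 13.48 TCP [609.4 -10.8 224.9] az 18.2 TCPlev -27.6 r 46.6 Ft -0.1 Fr -0.2 Fz -0.4 w 23.9
go B [np.float64(-0.0045), np.float64(0.0176), np.float64(-0.0003), np.float64(0.07)] 10 tot [-44.8 176.3  -2.9] 0.7
B 57 [[0.0011, 0.0003], [0.0012, 0.0002]] -1.5
B 45 [[0.0012, 0.0001], [0.0012, -0.0]] -1.5
B 33 [[0.0012, -0.0002], [0.0011, -0.0003]] -1.5
B 21 [[0.0011, -0.0004], [0.0011, -0.0005]] -1.5
B 9 [[0.001, -0.0006], [0.0009, -0.0007]] -1.5
B -3 [[0.0008, -0.0008], [0.0008, -0.0009]] -1.5
B -15 [[0.0007, -0.001], [0.0006, -0.001]] -1.5
B -27 [[0.0004, -0.0011], [0.0003, -0.0011]] -1.5
```

servo_tool(steps=[[[-0.0056, 0.022, 0], [0, 0, 0.1], -0.455], [[-0.0056, 0.022, 0], [0, 0, 0.1], -0.455], [[-0.0056, 0.022, 0], [0, 0, 0.1], -0.455], [[-0.0056, 0.022, 0], [0, 0, 0.1], -0.455], [[-0.0056, 0.022, 0], [0, 0, 0.1], -0.455], [[-0.0056, 0.022, 0], [0, 0, 0.1], -0.455], [[-0.0056, 0.022, 0], [0, 0, 0.1], -0.455], [[-0.0056, 0.022, 0], [0, 0, 0], -0.455]])

```text
t: 14.15
ee_pos: [564.4, 166.2, 224.4]
orientation: [1.826, 2.555, 0.0]
ft_force: [-0.1, -0.5, 0.4]
width: 23.6
grasp_force: 0.0
```

servo_tool(steps=[[[0, 0, 0], [0, 0, 0], -0.455], [[0, 0, 0], [0, 0, 0], -0.455], [[0, 0, 0], [0, 0, 0], -0.455], [[0, 0, -0.003], [0, 0, 0], -0.455], [[0, 0, -0.003], [0, 0, 0], -0.455], [[0, 0, -0.003], [0, 0, 0], -0.455], [[0, 0, -0.003], [0, 0, 0], -0.455], [[0, 0, 0], [0, 0, 0], -0.455]])

```text
t: 14.82
ee_pos: [564.3, 165.1, 210.7]
orientation: [-1.826, -2.555, 0.002]
ft_force: [-0.2, 0.0, -0.6]
width: 23.7
grasp_force: 0.0
```

```bash
python3 - <<'E'
from plan import *
status("B"); o,p,az=pose(); q,bz=tgt("B",57); print((q-p).round(1),bz-az)
E
```

```text
t 14.82 TCP [564.3 165.1 210.7] az 18.9 TCPlev 57.5 r 44.7 Ft 0.2 Fr 0.1 Fz -0.6 w 23.7
[  0.2   0.4 -37.7] -0.01125514798324545
```

servo_tool(steps=[[[0, 0, -0.009], [0, 0, 0], -0.455], [[0, 0, -0.01], [0, 0, 0], -0.455], [[0, 0, -0.01], [0, 0, 0], -0.455], [[0, 0, -0.008], [0, 0, 0], -0.455], [[0.0011, 0.0003, 0], [0, 0, -1.5], -0.455], [[0.0011, 0.0003, 0], [0, 0, -1.5], -0.455], [[0.0011, 0.0003, 0], [0, 0, -1.5], -0.455], [[0.0011, 0.0003, 0], [0, 0, -1.5], -0.455]])

```text
t: 15.48
ee_pos: [568.8, 166.9, 173.6]
orientation: [-1.958, -2.456, 0.002]
ft_force: [-1.0, -0.1, 0.2]
width: 23.7
grasp_force: 0.0
```

servo_tool(steps=[[[0.0012, 0.0002, 0], [0, 0, -1.5], -0.455], [[0.0012, 0.0002, 0], [0, 0, -1.5], -0.455], [[0.0012, 0.0002, 0], [0, 0, -1.5], -0.455], [[0.0012, 0.0002, 0], [0, 0, -1.5], -0.455], [[0.0012, 0.0001, 0], [0, 0, -1.5], -0.455], [[0.0012, 0.0001, 0], [0, 0, -1.5], -0.455], [[0.0012, 0.0001, 0], [0, 0, -1.5], -0.455], [[0.0012, 0.0001, 0], [0, 0, -1.5], -0.455]])

```text
t: 16.15
ee_pos: [575.7, 167.3, 173.4]
orientation: [-2.202, -2.236, 0.009]
ft_force: [-9.2, -3.0, 6.0]
width: 24.0
grasp_force: 4.4
```

servo_tool(steps=[[[0.0012, 0, 0], [0, 0, -1.5], -0.455], [[0.0012, 0, 0], [0, 0, -1.5], -0.455], [[0.0012, 0, 0], [0, 0, -1.5], -0.455], [[0.0012, 0, 0], [0, 0, -1.5], -0.455], [[0.0012, -0.0002, 0], [0, 0, -1.5], -0.455], [[0.0012, -0.0002, 0], [0, 0, -1.5], -0.455], [[0.0012, -0.0002, 0], [0, 0, -1.5], -0.455], [[0.0012, -0.0002, 0], [0, 0, -1.5], -0.455]])

```text
t: 16.82
ee_pos: [585.3, 167.0, 173.4]
orientation: [-2.423, -1.994, 0.009]
ft_force: [-10.0, -0.2, 6.4]
width: 23.9
grasp_force: 4.5
```

```bash
python3 - <<'E'
from plan import *
status("B"); o=sensors.get_obs(); M("B",o["ee_pos"],o["ft_force"])
E
```

```text
t 16.82 TCP [585.3 167.  173.4] az -11.1 TCPlev 30.1 r 44.5 Ft 9.9 Fr -1.6 Fz 6.4 w 23.9
B lev 30.1 Ft 9.9 Fr -1.6 M 0.458 x -0.87
```

servo_tool(steps=[[[0.0011, -0.0003, 0], [0, 0, -1.5], -0.455], [[0.0011, -0.0003, 0], [0, 0, -1.5], -0.455], [[0.0011, -0.0003, 0], [0, 0, -1.5], -0.455], [[0.0011, -0.0003, 0], [0, 0, -1.5], -0.455], [[0.0011, -0.0004, 0], [0, 0, -1.5], -0.455], [[0.0011, -0.0004, 0], [0, 0, -1.5], -0.455], [[0.0011, -0.0004, 0], [0, 0, -1.5], -0.455], [[0.0011, -0.0004, 0], [0, 0, -1.5], -0.455]])

```text
t: 17.48
ee_pos: [594.1, 164.6, 173.4]
orientation: [-2.619, -1.729, 0.009]
ft_force: [-9.2, 1.3, 5.8]
width: 23.9
grasp_force: 4.4
```

servo_tool(steps=[[[0.0011, -0.0005, 0], [0, 0, -1.5], -0.455], [[0.0011, -0.0005, 0], [0, 0, -1.5], -0.455], [[0.0011, -0.0005, 0], [0, 0, -1.5], -0.455], [[0.0011, -0.0005, 0], [0, 0, -1.5], -0.455], [[0.001, -0.0006, 0], [0, 0, -1.5], -0.455], [[0.001, -0.0006, 0], [0, 0, -1.5], -0.455], [[0.001, -0.0006, 0], [0, 0, -1.5], -0.455], [[0.001, -0.0006, 0], [0, 0, -1.5], -0.455]])

```text
t: 18.15
ee_pos: [602.6, 160.4, 173.4]
orientation: [-2.785, -1.447, 0.009]
ft_force: [-8.5, 2.4, 5.7]
width: 24.1
grasp_force: 4.2
```

```bash
python3 - <<'E'
from plan import *
status("B"); o=sensors.get_obs(); M("B",o["ee_pos"],o["ft_force"])
E
```

```text
t 18.15 TCP [602.6 160.4 173.4] az -35.1 TCPlev 6.0 r 44.2 Ft 8.5 Fr -2.5 Fz 5.7 w 24.1
B lev 6.0 Ft 8.5 Fr -2.5 M 0.403 x -1.06
```

servo_tool(steps=[[[0.0009, -0.0007, 0], [0, 0, -1.5], -0.455], [[0.0009, -0.0007, 0], [0, 0, -1.5], -0.455], [[0.0009, -0.0007, 0], [0, 0, -1.5], -0.455], [[0.0009, -0.0007, 0], [0, 0, -1.5], -0.455], [[0.0008, -0.0008, 0], [0, 0, -1.5], -0.455], [[0.0008, -0.0008, 0], [0, 0, -1.5], -0.455], [[0.0008, -0.0008, 0], [0, 0, -1.5], -0.455], [[0.0008, -0.0008, 0], [0, 0, -1.5], -0.455]])

```text
t: 18.82
ee_pos: [609.5, 154.7, 173.4]
orientation: [-2.922, -1.148, 0.009]
ft_force: [-8.3, 2.7, 6.0]
width: 23.8
grasp_force: 4.1
```

servo_tool(steps=[[[0.0008, -0.0009, 0], [0, 0, -1.5], -0.455], [[0.0008, -0.0009, 0], [0, 0, -1.5], -0.455], [[0.0008, -0.0009, 0], [0, 0, -1.5], -0.455], [[0.0008, -0.0009, 0], [0, 0, -1.5], -0.455], [[0.0007, -0.001, 0], [0, 0, -1.5], -0.455], [[0.0007, -0.001, 0], [0, 0, -1.5], -0.455], [[0.0007, -0.001, 0], [0, 0, -1.5], -0.455], [[0.0007, -0.001, 0], [0, 0, -1.5], -0.455]])

```text
t: 19.48
ee_pos: [615.3, 147.6, 173.3]
orientation: [-3.025, -0.836, 0.01]
ft_force: [-9.6, 5.7, 6.6]
width: 23.9
grasp_force: 5.1
```

```bash
python3 - <<'E'
from plan import *
status("B"); o=sensors.get_obs(); M("B",o["ee_pos"],o["ft_force"])
E
```

```text
t 19.48 TCP [615.3 147.6 173.3] az -59.1 TCPlev -17.6 r 43.8 Ft 10.1 Fr -4.7 Fz 6.6 w 23.9
B lev -17.6 Ft 10.1 Fr -4.7 M 0.493 x -0.76
```

servo_tool(steps=[[[0.0006, -0.001, 0], [0, 0, -1.5], -0.455], [[0.0006, -0.001, 0], [0, 0, -1.5], -0.455], [[0.0006, -0.001, 0], [0, 0, -1.5], -0.455], [[0.0006, -0.001, 0], [0, 0, -1.5], -0.455], [[0.0004, -0.0011, 0], [0, 0, -1.5], -0.455], [[0.0004, -0.0011, 0], [0, 0, -1.5], -0.455], [[0.0004, -0.0011, 0], [0, 0, -1.5], -0.455], [[0.0004, -0.0011, 0], [0, 0, -1.5], -0.455]])

```text
t: 20.15
ee_pos: [618.5, 140.7, 173.3]
orientation: [-3.095, -0.515, 0.012]
ft_force: [-12.9, 11.4, 6.1]
width: 24.1
grasp_force: 7.5
```

```bash
python3 - <<'E'
from plan import *
status("B"); o=sensors.get_obs(); M("B",o["ee_pos"],o["ft_force"])
E
```

```text
t 20.15 TCP [618.5 140.7 173.3] az -71.1 TCPlev -27.7 r 43.2 Ft 15.7 Fr -7.1 Fz 6.1 w 24.1
B lev -27.7 Ft 15.7 Fr -7.1 M 0.762 x 0.14
```

servo_tool(steps=[[[0.0004, -0.0011, 0], [0, 0, -1.45], -0.455], [[0.0004, -0.0011, 0], [0, 0, -1.45], -0.455], [[0.0003, -0.0011, 0], [0, 0, -1.45], -0.455], [[0.0003, -0.0011, 0], [0, 0, -1.45], -0.455], [[0.0002, -0.0011, 0], [0, 0, -1.45], -0.455], [[0.0002, -0.0011, 0], [0, 0, -1.45], -0.455], [[0.0002, -0.0011, 0], [0, 0, -1.45], -0.455], [[0.0002, -0.0011, 0], [0, 0, -1.45], -0.455]])

```text
t: 20.82
ee_pos: [620.9, 132.6, 173.4]
orientation: [-3.131, -0.2, 0.011]
ft_force: [-10.7, 14.9, 5.9]
width: 24.3
grasp_force: 7.8
```

```bash
python3 - <<'E'
from plan import *
status("B"); o=sensors.get_obs(); M("B",o["ee_pos"],o["ft_force"])
E
```

```text
t 20.82 TCP [620.9 132.6 173.4] az -82.7 TCPlev -39.0 r 42.9 Ft 16.9 Fr -7.1 Fz 5.9 w 24.3
B lev -39.0 Ft 16.9 Fr -7.1 M 0.819 x 0.33
```

servo_tool(steps=[[[-0.0011, 0.0049, 0], [0, 0, 0], -0.455], [[-0.0003, 0.0012, 0.002], [0, 0, 0], -0.455], [[0, 0, 0.012], [0, 0, 0], -0.455], [[0, 0, 0.012], [0, 0, 0], -0.455], [[0, 0, 0.012], [0, 0, 0], -0.455], [[0, 0, 0.012], [0, 0, 0], -0.455], [[0, 0, 0], [0, 0, 0], -0.455], [[0, 0, 0], [0, 0, 0], -0.455]])

```text
t: 21.48
ee_pos: [623.9, 135.3, 226.3]
orientation: [-3.135, -0.201, -0.004]
ft_force: [0.5, -0.7, 0.4]
width: 24.3
grasp_force: 0.0
```

```bash
python3 - <<'E'
from plan import *
status("B"); go("D",57,16); arcs("D",57,12,8)
E
```

```text
t 21.48 TCP [623.9 135.3 226.3] az -82.7 TCPlev -36.5 r 46.4 Ft -0.8 Fr 0.3 Fz 0.4 w 24.3
go D [np.float64(-0.0069), np.float64(-0.0098), np.float64(-0.0003), np.float64(6.35)] 16 tot [-110.4 -157.2   -4.3] 101.6
D 57 [[-0.0011, -0.0003], [-0.0012, -0.0002]] -1.5
D 45 [[-0.0012, -0.0001], [-0.0012, 0.0]] -1.5
D 33 [[-0.0012, 0.0002], [-0.0011, 0.0003]] -1.5
D 21 [[-0.0011, 0.0004], [-0.0011, 0.0005]] -1.5
D 9 [[-0.001, 0.0006], [-0.0009, 0.0007]] -1.5
D -3 [[-0.0008, 0.0008], [-0.0008, 0.0009]] -1.5
D -15 [[-0.0007, 0.001], [-0.0006, 0.001]] -1.5
D -27 [[-0.0004, 0.0011], [-0.0003, 0.0011]] -1.5
```

servo_tool(steps=[[[-0.0074, -0.0105, 0], [0, 0, 6.77], -0.455], [[-0.0074, -0.0105, 0], [0, 0, 6.77], -0.455], [[-0.0074, -0.0105, 0], [0, 0, 6.77], -0.455], [[-0.0074, -0.0105, 0], [0, 0, 6.77], -0.455], [[-0.0074, -0.0105, 0], [0, 0, 6.77], -0.455], [[-0.0074, -0.0105, 0], [0, 0, 6.77], -0.455], [[-0.0074, -0.0105, 0], [0, 0, 6.77], -0.455], [[-0.0074, -0.0105, 0], [0, 0, 6.77], -0.455]])

```text
t: 22.15
ee_pos: [563.0, 50.8, 224.1]
orientation: [-2.695, -1.614, 0.001]
ft_force: [0.3, 0.7, -0.3]
width: 24.1
grasp_force: 0.0
```

servo_tool(steps=[[[-0.0074, -0.0105, 0], [0, 0, 6.77], -0.455], [[-0.0074, -0.0105, 0], [0, 0, 6.77], -0.455], [[-0.0074, -0.0105, 0], [0, 0, 6.77], -0.455], [[-0.0074, -0.0105, 0], [0, 0, 6.77], -0.455], [[-0.0074, -0.0105, 0], [0, 0, 6.77], -0.455], [[-0.0074, -0.0105, 0], [0, 0, 6.77], -0.455], [[-0.0074, -0.0105, 0], [0, 0, 6.77], -0.455], [[0, 0, 0], [0, 0, 0], -0.455]])

```text
t: 22.82
ee_pos: [510.4, -23.4, 224.1]
orientation: [-1.822, -2.558, 0.002]
ft_force: [-0.6, -0.0, -0.2]
width: 24.0
grasp_force: 0.0
```

```bash
python3 - <<'E'
from plan import *
status("D"); o,p,az=pose(); q,bz=tgt("D",57); print((q-p).round(1),bz-az)
E
```

```text
t 22.82 TCP [510.4 -23.4 224.1] az 19.1 TCPlev 52.8 r 45.5 Ft -0.6 Fr -0.2 Fz -0.2 w 24.0
[  3.1   1.5 -51.1] -0.18708346103499807
```

servo_tool(steps=[[[0.002, 0.0007, 0], [0, 0, -0.2], -0.455], [[0, 0, 0], [0, 0, 0], -0.455], [[0, 0, -0.006], [0, 0, 0], -0.455], [[0, 0, -0.009], [0, 0, 0], -0.455], [[0, 0, -0.009], [0, 0, 0], -0.455], [[0, 0, -0.009], [0, 0, 0], -0.455], [[0, 0, -0.009], [0, 0, 0], -0.455], [[0, 0, -0.009], [0, 0, 0], -0.455]])

```text
t: 23.48
ee_pos: [513.8, -21.3, 172.3]
orientation: [-1.831, -2.552, 0.001]
ft_force: [0.5, 0.3, 0.3]
width: 23.9
grasp_force: 0.0
```

```bash
python3 - <<'E'
from plan import *
status("D"); o,p,az=pose(); q,bz=tgt("D",57); print((q-p).round(1),bz-az)
E
```

```text
t 23.48 TCP [513.8 -21.3 172.3] az 18.7 TCPlev 57.7 r 44.5 Ft 0.6 Fr -0.1 Fz 0.3 w 23.9
[-0.3 -0.6  0.7] 0.19974705161492068
```

servo_tool(steps=[[[-0.0011, -0.0003, 0], [0, 0, -1.5], -0.455], [[-0.0011, -0.0003, 0], [0, 0, -1.5], -0.455], [[-0.0011, -0.0003, 0], [0, 0, -1.5], -0.455], [[-0.0011, -0.0003, 0], [0, 0, -1.5], -0.455], [[-0.0012, -0.0002, 0], [0, 0, -1.5], -0.455], [[-0.0012, -0.0002, 0], [0, 0, -1.5], -0.455], [[-0.0012, -0.0002, 0], [0, 0, -1.5], -0.455], [[-0.0012, -0.0002, 0], [0, 0, -1.5], -0.455]])

```text
t: 24.15
ee_pos: [507.0, -22.8, 173.2]
orientation: [2.088, 2.344, 0.006]
ft_force: [8.3, 3.5, -5.9]
width: 23.9
grasp_force: 4.2
```

servo_tool(steps=[[[-0.0012, -0.0001, 0], [0, 0, -1.5], -0.455], [[-0.0012, -0.0001, 0], [0, 0, -1.5], -0.455], [[-0.0012, -0.0001, 0], [0, 0, -1.5], -0.455], [[-0.0012, -0.0001, 0], [0, 0, -1.5], -0.455], [[-0.0012, 0, 0], [0, 0, -1.5], -0.455], [[-0.0012, 0, 0], [0, 0, -1.5], -0.455], [[-0.0012, 0, 0], [0, 0, -1.5], -0.455], [[-0.0012, 0, 0], [0, 0, -1.5], -0.455]])

```text
t: 24.82
ee_pos: [497.7, -23.6, 173.3]
orientation: [2.321, 2.112, 0.006]
ft_force: [8.6, 1.8, -5.1]
width: 23.7
grasp_force: 4.3
```

```bash
python3 - <<'E'
from plan import *
status("D"); o=sensors.get_obs(); M("D",o["ee_pos"],o["ft_force"])
E
```

```text
t 24.82 TCP [497.7 -23.6 173.3] az -5.4 TCPlev 36.6 r 44.3 Ft 8.6 Fr -2.0 Fz -5.1 w 23.7
D lev 36.6 Ft 8.6 Fr -2.0 M 0.402 x -1.06
```

servo_tool(steps=[[[-0.0012, 0.0002, 0], [0, 0, -1.5], -0.455], [[-0.0012, 0.0002, 0], [0, 0, -1.5], -0.455], [[-0.0012, 0.0002, 0], [0, 0, -1.5], -0.455], [[-0.0012, 0.0002, 0], [0, 0, -1.5], -0.455], [[-0.0011, 0.0003, 0], [0, 0, -1.5], -0.455], [[-0.0011, 0.0003, 0], [0, 0, -1.5], -0.455], [[-0.0011, 0.0003, 0], [0, 0, -1.5], -0.455], [[-0.0011, 0.0003, 0], [0, 0, -1.5], -0.455]])

```text
t: 25.48
ee_pos: [488.7, -22.4, 173.3]
orientation: [2.528, 1.858, 0.006]
ft_force: [8.7, -3.1, -7.7]
width: 24.1
grasp_force: 4.8
```

servo_tool(steps=[[[-0.0011, 0.0004, 0], [0, 0, -1.5], -0.455], [[-0.0011, 0.0004, 0], [0, 0, -1.5], -0.455], [[-0.0011, 0.0004, 0], [0, 0, -1.5], -0.455], [[-0.0011, 0.0004, 0], [0, 0, -1.5], -0.455], [[-0.0011, 0.0005, 0], [0, 0, -1.5], -0.455], [[-0.0011, 0.0005, 0], [0, 0, -1.5], -0.455], [[-0.0011, 0.0005, 0], [0, 0, -1.5], -0.455], [[-0.0011, 0.0005, 0], [0, 0, -1.5], -0.455]])

```text
t: 26.15
ee_pos: [479.9, -19.4, 173.4]
orientation: [2.708, 1.584, 0.005]
ft_force: [9.1, -6.4, -7.6]
width: 24.3
grasp_force: 5.9
```

```bash
python3 - <<'E'
from plan import *
status("D"); o=sensors.get_obs(); M("D",o["ee_pos"],o["ft_force"])
E
```

```text
t 26.15 TCP [479.9 -19.4 173.4] az -29.4 TCPlev 12.7 r 44.3 Ft 11.0 Fr 1.9 Fz -7.6 w 24.3
D lev 12.7 Ft 11.0 Fr 1.9 M 0.48 x -0.8
```

servo_tool(steps=[[[-0.001, 0.0006, 0], [0, 0, -1.5], -0.455], [[-0.001, 0.0006, 0], [0, 0, -1.5], -0.455], [[-0.001, 0.0006, 0], [0, 0, -1.5], -0.455], [[-0.001, 0.0006, 0], [0, 0, -1.5], -0.455], [[-0.0009, 0.0007, 0], [0, 0, -1.5], -0.455], [[-0.0009, 0.0007, 0], [0, 0, -1.5], -0.455], [[-0.0009, 0.0007, 0], [0, 0, -1.5], -0.455], [[-0.0009, 0.0007, 0], [0, 0, -1.5], -0.455]])

```text
t: 26.82
ee_pos: [473.4, -15.1, 173.4]
orientation: [2.857, 1.292, 0.008]
ft_force: [13.3, -13.8, -11.3]
width: 24.4
grasp_force: 9.2
```

```bash
python3 - <<'E'
from plan import *
status("D"); o=sensors.get_obs(); M("D",o["ee_pos"],o["ft_force"])
E
```

```text
t 26.82 TCP [473.4 -15.1 173.4] az -41.3 TCPlev 2.6 r 44.0 Ft 18.8 Fr 3.5 Fz -11.3 w 24.4
D lev 2.6 Ft 18.8 Fr 3.5 M 0.818 x 0.33
```

servo_tool(steps=[[[-0.0006, 0.0006, 0], [0, 0, -1.1], -0.455], [[-0.0006, 0.0006, 0], [0, 0, -1.1], -0.455], [[-0.0006, 0.0006, 0], [0, 0, -1.1], -0.455], [[-0.0006, 0.0006, 0], [0, 0, -1.1], -0.455], [[-0.0006, 0.0006, 0], [0, 0, -1.1], -0.455], [[-0.0006, 0.0006, 0], [0, 0, -1.1], -0.455], [[-0.0006, 0.0007, 0], [0, 0, -1.1], -0.455], [[-0.0006, 0.0007, 0], [0, 0, -1.1], -0.455]])

```text
t: 27.48
ee_pos: [468.0, -10.8, 173.4]
orientation: [2.947, 1.07, 0.006]
ft_force: [10.3, -17.4, -9.5]
width: 24.1
grasp_force: 10.2
```

```bash
python3 - <<'E'
from plan import *
status("D"); o=sensors.get_obs(); M("D",o["ee_pos"],o["ft_force"])
E
```

```text
t 27.48 TCP [468.  -10.8 173.4] az -50.1 TCPlev -6.4 r 44.1 Ft 19.5 Fr 5.2 Fz -9.5 w 24.1
D lev -6.4 Ft 19.5 Fr 5.2 M 0.838 x 0.39
```

servo_tool(steps=[[[0.0045, -0.0045, 0], [0, 0, 0], -0.455], [[0, 0, 0.004], [0, 0, 0], -0.455], [[0, 0, 0.012], [0, 0, 0], -0.455], [[0, 0, 0.012], [0, 0, 0], -0.455], [[0, 0, 0.012], [0, 0, 0], -0.455], [[0, 0, 0.011], [0, 0, 0], -0.455], [[0, 0, 0], [0, 0, 0], -0.455], [[0, 0, 0], [0, 0, 0], -0.455]])

```text
t: 28.15
ee_pos: [469.4, -12.3, 224.8]
orientation: [2.953, 1.072, 0.001]
ft_force: [0.2, -0.5, -0.2]
width: 24.1
grasp_force: 0.0
```

```bash
python3 - <<'E'
from plan import *
status("D")
d=imaging.get_image("top"); W=world(d); cv2.imwrite("pics/t2.png",cv2.resize(d["color"][130:260,170:330],None,fx=4,fy=4))
z=W[150:255,190:310]
m=((z[...,2]>196)&(z[...,2]<210)).astype(np.uint8); n,l,s,ce=cv2.connectedComponentsWithStats(m)
for i in range(1,n):
    if s[i,4]>8:
        q=np.median(z[l==i],0); print(s[i,4],q.round(1))
        for k in PH:
            e=q[:2]-HUB[k]
            if np.hypot(*e)<60: print("  ",k,"lev",round(wrap(np.degrees(np.arctan2(e[1],e[0]))-PH[k]),1),"r",np.hypot(*e).round(1))
go("C",1,12)
E
```

```text
t 28.15 TCP [469.4 -12.3 224.8] az -50.1 TCPlev -3.7 r 44.2 Ft 0.5 Fr 0.3 Fz -0.2 w 24.1
34 [620.2 136.5 202.9]
   B lev -33.6 r 43.3
33 [611.8  -6.6 202.5]
   A lev -22.4 r 44.0
35 [450.6 139.5 202.6]
   C lev 1.6 r 46.3
go C [np.float64(-0.0014), np.float64(0.0126), np.float64(-0.0002), np.float64(8.58)] 12 tot [-17.  151.4  -2.3] 103.0
```

servo_tool(steps=[[[-0.0012, 0.0101, 0], [0, 0, 6.9], -0.455], [[-0.0012, 0.0101, 0], [0, 0, 6.9], -0.455], [[-0.0012, 0.0101, 0], [0, 0, 6.9], -0.455], [[-0.0012, 0.0101, 0], [0, 0, 6.9], -0.455], [[-0.0012, 0.0101, 0], [0, 0, 6.9], -0.455], [[-0.0012, 0.0101, 0], [0, 0, 6.9], -0.455], [[-0.0012, 0.0101, 0], [0, 0, 6.9], -0.455], [[-0.0012, 0.0101, 0], [0, 0, 6.9], -0.455]])

```text
t: 28.87
ee_pos: [458.9, 68.8, 223.6]
orientation: [-2.113, -2.323, 0.002]
ft_force: [0.6, 0.3, -0.9]
width: 23.8
grasp_force: 0.0
```

servo_tool(steps=[[[-0.0012, 0.0101, 0], [0, 0, 6.9], -0.455], [[-0.0012, 0.0101, 0], [0, 0, 6.9], -0.455], [[-0.0012, 0.0101, 0], [0, 0, 6.9], -0.455], [[-0.0012, 0.0101, 0], [0, 0, 6.9], -0.455], [[-0.0012, 0.0101, 0], [0, 0, 6.9], -0.455], [[-0.0012, 0.0101, 0], [0, 0, 6.9], -0.455], [[-0.0012, 0.0101, 0], [0, 0, 6.9], -0.455], [[0, 0, 0], [0, 0, 0], -0.455]])

```text
t: 29.53
ee_pos: [450.6, 140.0, 223.7]
orientation: [-0.978, -2.984, 0.001]
ft_force: [-0.2, -0.3, 0.1]
width: 24.0
grasp_force: 0.0
```

```bash
python3 - <<'E'
from plan import *
status("C"); o,p,az=pose(); q,bz=tgt("C",1.6); print((q-p).round(1),bz-az)
arcs("C",1.6,12.4,3);arcs("A",-22.4,12.4,3);arcs("B",-33.6,12.4,3);arcs("D",-1.2,12.4,3)
E
```

```text
t 29.53 TCP [450.6 140.  223.7] az 53.7 TCPlev 1.1 r 46.7 Ft 0.4 Fr -0.0 Fz 0.1 w 24.0
[  1.1  -1.3 -50.7] -0.21238014228919866
C 1.6 [[0.0008, 0.0009], [0.0009, 0.0008]] -1.55
C -10.8 [[0.001, 0.0007], [0.001, 0.0006]] -1.55
C -23.2 [[0.0011, 0.0005], [0.0011, 0.0004]] -1.55
A -22.4 [[-0.0011, -0.0005], [-0.0011, -0.0004]] -1.55
A -34.8 [[-0.0012, -0.0003], [-0.0012, -0.0002]] -1.55
A -47.2 [[-0.0012, -0.0], [-0.0012, 0.0001]] -1.55
B -33.6 [[0.0003, -0.0012], [0.0002, -0.0012]] -1.55
B -46.0 [[0.0001, -0.0012], [-0.0001, -0.0012]] -1.55
B -58.400000000000006 [[-0.0002, -0.0012], [-0.0003, -0.0012]] -1.55
D -1.2 [[-0.0009, 0.0008], [-0.0008, 0.0009]] -1.55
D -13.6 [[-0.0007, 0.001], [-0.0006, 0.0011]] -1.55
D -26.0 [[-0.0005, 0.0011], [-0.0003, 0.0012]] -1.55
```

servo_tool(steps=[[[0, 0, 0], [0, 0, 0], -0.455], [[0, 0, -0.006], [0, 0, 0], -0.455], [[0, 0, -0.009], [0, 0, 0], -0.455], [[0, 0, -0.009], [0, 0, 0], -0.455], [[0, 0, -0.009], [0, 0, 0], -0.455], [[0, 0, -0.009], [0, 0, 0], -0.455], [[0, 0, -0.008], [0, 0, 0], -0.455], [[0, 0, 0], [0, 0, 0], -0.455]])

```text
t: 30.2
ee_pos: [450.2, 138.5, 172.7]
orientation: [-0.986, -2.98, 0.003]
ft_force: [0.1, -1.0, -0.1]
width: 23.9
grasp_force: 0.0
```

servo_tool(steps=[[[0.0008, 0.0009, 0], [0, 0, -1.55], -0.455], [[0.0008, 0.0009, 0], [0, 0, -1.55], -0.455], [[0.0008, 0.0009, 0], [0, 0, -1.55], -0.455], [[0.0008, 0.0009, 0], [0, 0, -1.55], -0.455], [[0.0009, 0.0008, 0], [0, 0, -1.55], -0.455], [[0.0009, 0.0008, 0], [0, 0, -1.55], -0.455], [[0.0009, 0.0008, 0], [0, 0, -1.55], -0.455], [[0.0009, 0.0008, 0], [0, 0, -1.55], -0.455]])

```text
t: 30.87
ee_pos: [455.9, 142.8, 174.3]
orientation: [-1.301, -2.857, 0.012]
ft_force: [-6.4, -17.2, 9.8]
width: 24.4
grasp_force: 8.0
```

servo_tool(steps=[[[0.001, 0.0007, 0], [0, 0, -1.55], -0.455], [[0.001, 0.0007, 0], [0, 0, -1.55], -0.455], [[0.001, 0.0007, 0], [0, 0, -1.55], -0.455], [[0.001, 0.0007, 0], [0, 0, -1.55], -0.455], [[0.001, 0.0006, 0], [0, 0, -1.55], -0.455], [[0.001, 0.0006, 0], [0, 0, -1.55], -0.455], [[0.001, 0.0006, 0], [0, 0, -1.55], -0.455], [[0.001, 0.0006, 0], [0, 0, -1.55], -0.455]])

```text
t: 31.53
ee_pos: [462.1, 147.9, 174.1]
orientation: [-1.602, -2.697, 0.015]
ft_force: [-12.8, -13.3, 13.2]
width: 24.0
grasp_force: 8.9
```

```bash
python3 - <<'E'
from plan import *
status("C"); o=sensors.get_obs(); M("C",o["ee_pos"],o["ft_force"])
E
```

```text
t 31.53 TCP [462.1 147.9 174.1] az 28.6 TCPlev -16.3 r 44.3 Ft 18.1 Fr -3.4 Fz 13.2 w 24.0
C lev -16.3 Ft 18.1 Fr -3.4 M 0.842 x 0.41
```

servo_tool(steps=[[[0.0013, 0.0007, 0], [0, 0, -1.9], -0.455], [[0.0013, 0.0007, 0], [0, 0, -1.9], -0.455], [[0.0013, 0.0006, 0], [0, 0, -1.9], -0.455], [[0.0013, 0.0006, 0], [0, 0, -1.9], -0.455], [[0.0014, 0.0005, 0], [0, 0, -1.9], -0.455], [[0.0014, 0.0005, 0], [0, 0, -1.9], -0.455], [[0.0014, 0.0004, 0], [0, 0, -1.9], -0.455], [[0.0014, 0.0004, 0], [0, 0, -1.9], -0.455]])

```text
t: 32.2
ee_pos: [471.4, 152.8, 173.9]
orientation: [-1.945, -2.459, 0.018]
ft_force: [-16.9, -10.0, 15.7]
width: 24.2
grasp_force: 10.0
```

```bash
python3 - <<'E'
from plan import *
status("C"); o=sensors.get_obs(); M("C",o["ee_pos"],o["ft_force"])
E
```

```text
t 32.2 TCP [471.4 152.8 173.9] az 13.3 TCPlev -30.0 r 44.1 Ft 19.4 Fr -3.0 Fz 15.7 w 24.2
C lev -30.0 Ft 19.4 Fr -3.0 M 0.897 x 0.59
```

servo_tool(steps=[[[0.0013, 0.0003, 0], [0, 0, -1.7], -0.455], [[0.0013, 0.0003, 0], [0, 0, -1.7], -0.455], [[0.0013, 0.0003, 0], [0, 0, -1.7], -0.455], [[-0.007, -0.0015, 0], [0, 0, 0], -0.455], [[0, 0, 0.003], [0, 0, 0], -0.455], [[0, 0, 0.016], [0, 0, 0], -0.455], [[0, 0, 0.016], [0, 0, 0], -0.455], [[0, 0, 0.016], [0, 0, 0], -0.455]])

```text
t: 32.87
ee_pos: [474.1, 154.9, 226.3]
orientation: [-2.054, -2.377, -0.0]
ft_force: [0.1, -0.1, -0.2]
width: 23.6
grasp_force: 0.0
```

```bash
python3 - <<'E'
from plan import *
status("C"); go("A",-22.4,15)
d=imaging.get_image("top"); W=world(d)
z=W[150:255,190:310]
m=((z[...,2]>196)&(z[...,2]<210)).astype(np.uint8); n,l,s,ce=cv2.connectedComponentsWithStats(m)
for i in range(1,n):
    if s[i,4]>8:
        q=np.median(z[l==i],0)
        for k in PH:
            e=q[:2]-HUB[k]
            if np.hypot(*e)<60: print("  ",k,"lev",round(wrap(np.degrees(np.arctan2(e[1],e[0]))-PH[k]),1),"r",np.hypot(*e).round(1),q.round(1))
E
```

```text
t 32.87 TCP [474.1 154.9 226.3] az 8.3 TCPlev -34.2 r 45.2 Ft -0.1 Fr -0.1 Fz -0.2 w 23.6
go A [np.float64(0.0092), np.float64(-0.0108), np.float64(-0.0003), np.float64(1.41)] 15 tot [ 138.2 -162.4   -4.3] 21.2
   B lev -33.5 r 43.5 [620.4 136.7 203.1]
   A lev -22.5 r 43.9 [611.7  -6.6 202.7]
   D lev -0.7 r 45.0 [470.7 -14.4 202.4]
```

servo_tool(steps=[[[0.0172, -0.0202, 0], [0, 0, 2.65], -0.455], [[0.0172, -0.0202, 0], [0, 0, 2.65], -0.455], [[0.0172, -0.0202, 0], [0, 0, 2.65], -0.455], [[0.0172, -0.0202, 0], [0, 0, 2.65], -0.455], [[0.0172, -0.0202, 0], [0, 0, 2.65], -0.455], [[0.0172, -0.0202, 0], [0, 0, 2.65], -0.455], [[0.0172, -0.0202, 0], [0, 0, 2.65], -0.455], [[0.0172, -0.0202, 0], [0, 0, 2.65], -0.455]])

```text
t: 33.58
ee_pos: [612.8, -8.0, 225.4]
orientation: [1.579, 2.715, 0.001]
ft_force: [1.0, 0.4, -0.5]
width: 24.1
grasp_force: 0.0
```

servo_tool(steps=[[[0, 0, 0], [0, 0, 0], -0.455], [[0, 0, 0], [0, 0, 0], -0.455], [[0, 0, 0], [0, 0, 0], -0.455], [[0, 0, -0.003], [0, 0, 0], -0.455], [[0, 0, -0.003], [0, 0, 0], -0.455], [[0, 0, -0.003], [0, 0, 0], -0.455], [[0, 0, -0.003], [0, 0, 0], -0.455], [[0, 0, 0], [0, 0, 0], -0.455]])

```text
t: 34.25
ee_pos: [610.9, -6.4, 212.9]
orientation: [-1.581, -2.713, 0.001]
ft_force: [0.0, -0.2, -0.4]
width: 24.2
grasp_force: 0.0
```

```bash
cat >> plan.py <<'E'
def posts():
    d=imaging.get_image("top"); z=world(d)[150:255,190:310]
    m=((z[...,2]>196)&(z[...,2]<208)).astype(np.uint8); n,l,s,ce=cv2.connectedComponentsWithStats(m)
    for i in range(1,n):
        if s[i,4]>8:
            q=np.median(z[l==i],0)
            for k in PH:
                e=q[:2]-HUB[k]
                if np.hypot(*e)<60: print("  ",k,"lev",round(wrap(np.degrees(np.arctan2(e[1],e[0]))-PH[k]),1),"r",np.hypot(*e).round(1),q.round(1),s[i,4])
E
python3 - <<'E'
from plan import *
status("A"); posts()
E
```

```text
t 34.25 TCP [610.9  -6.4 212.9] az 29.5 TCPlev -23.4 r 43.4 Ft -0.1 Fr 0.2 Fz -0.4 w 24.2
   B lev -33.6 r 43.3 [620.2 136.5 202.2] 35
   C lev -26.2 r 45.0 [468.3 152.5 203.3] 34
```

servo_tool(steps=[[[0, 0, -0.007], [0, 0, 0], -0.455], [[0, 0, -0.009], [0, 0, 0], -0.455], [[0, 0, -0.009], [0, 0, 0], -0.455], [[0, 0, -0.009], [0, 0, 0], -0.455], [[0, 0, -0.005], [0, 0, 0], -0.455], [[-0.0011, -0.0005, 0], [0, 0, -1.55], -0.455], [[-0.0011, -0.0005, 0], [0, 0, -1.55], -0.455], [[-0.0011, -0.0005, 0], [0, 0, -1.55], -0.455]])

```text
t: 34.97
ee_pos: [607.9, -8.3, 173.8]
orientation: [-1.693, -2.645, 0.001]
ft_force: [2.8, 4.1, -1.7]
width: 24.0
grasp_force: 2.1
```

servo_tool(steps=[[[-0.0011, -0.0005, 0], [0, 0, -1.55], -0.455], [[-0.0011, -0.0004, 0], [0, 0, -1.55], -0.455], [[-0.0011, -0.0004, 0], [0, 0, -1.55], -0.455], [[-0.0011, -0.0004, 0], [0, 0, -1.55], -0.455], [[-0.0011, -0.0004, 0], [0, 0, -1.55], -0.455], [[-0.0012, -0.0003, 0], [0, 0, -1.55], -0.455], [[-0.0012, -0.0003, 0], [0, 0, -1.55], -0.455], [[-0.0012, -0.0003, 0], [0, 0, -1.55], -0.455]])

```text
t: 35.63
ee_pos: [602.6, -9.1, 174.0]
orientation: [1.967, 2.445, 0.011]
ft_force: [15.1, 10.7, -12.5]
width: 24.1
grasp_force: 8.5
```

servo_tool(steps=[[[-0.0012, -0.0003, 0], [0, 0, -1.55], -0.455], [[-0.0012, -0.0002, 0], [0, 0, -1.55], -0.455], [[-0.0012, -0.0002, 0], [0, 0, -1.55], -0.455], [[-0.0012, -0.0002, 0], [0, 0, -1.55], -0.455], [[-0.0012, -0.0002, 0], [0, 0, -1.55], -0.455], [[-0.0012, 0, 0], [0, 0, -1.55], -0.455], [[-0.0012, 0, 0], [0, 0, -1.55], -0.455], [[-0.0012, 0, 0], [0, 0, -1.55], -0.455]])

```text
t: 36.3
ee_pos: [594.5, -11.2, 174.5]
orientation: [2.218, 2.217, 0.014]
ft_force: [18.5, 6.1, -12.0]
width: 24.0
grasp_force: 9.2
```

```bash
python3 - <<'E'
from plan import *
status("A"); o=sensors.get_obs(); M("A",o["ee_pos"],o["ft_force"])
E
```

```text
t 36.3 TCP [594.5 -11.2 174.5] az -0.0 TCPlev -46.2 r 43.1 Ft 19.0 Fr -4.3 Fz -12.0 w 24.0
A lev -46.2 Ft 19.0 Fr -4.3 M 0.888 x 0.56
```

servo_tool(steps=[[[-0.001, 0, 0], [0, 0, -1.3], -0.455], [[-0.001, 0, 0], [0, 0, -1.3], -0.455], [[-0.001, 0.0001, 0], [0, 0, -1.3], -0.455], [[-0.001, 0.0001, 0], [0, 0, -1.3], -0.455], [[-0.001, 0.0001, 0], [0, 0, -1.3], -0.455], [[-0.001, 0.0001, 0], [0, 0, -1.3], -0.455], [[-0.001, 0.0002, 0], [0, 0, -1.3], -0.455], [[-0.001, 0.0002, 0], [0, 0, -1.3], -0.455]])

```text
t: 36.97
ee_pos: [587.2, -11.3, 174.8]
orientation: [2.408, 2.006, 0.015]
ft_force: [20.9, 0.8, -14.3]
width: 24.1
grasp_force: 9.9
```

```bash
python3 - <<'E'
from plan import *
status("A"); o=sensors.get_obs(); M("A",o["ee_pos"],o["ft_force"])
E
```

```text
t 36.97 TCP [587.2 -11.3 174.8] az -10.4 TCPlev -55.8 r 43.1 Ft 20.8 Fr -2.2 Fz -14.3 w 24.1
A lev -55.8 Ft 20.8 Fr -2.2 M 0.954 x 0.78
```

servo_tool(steps=[[[0.0075, -0.0008, 0], [0, 0, 0], -0.455], [[0, 0, 0.003], [0, 0, 0], -0.455], [[0, 0, 0.012], [0, 0, 0], -0.455], [[0, 0, 0.012], [0, 0, 0], -0.455], [[0, 0, 0.012], [0, 0, 0], -0.455], [[0, 0, 0.012], [0, 0, 0], -0.455], [[0, 0, 0], [0, 0, 0], -0.455], [[0, 0, 0], [0, 0, 0], -0.455]])

```text
t: 37.63
ee_pos: [589.0, -12.4, 226.7]
orientation: [2.412, 2.011, 0.002]
ft_force: [0.4, -0.6, 0.2]
width: 24.3
grasp_force: 0.0
```

```bash
python3 - <<'E'
from plan import *
status("A"); o,p,az=pose(); print(([620.3,136.6,222]-p).round(1), wrap(-71.7-az))
E
```

```text
t 37.63 TCP [589.  -12.4 226.7] az -10.3 TCPlev -53.4 r 44.2 Ft 0.4 Fr 0.6 Fz 0.2 w 24.3
[ 31.3 149.   -4.7] -61.35424519246227
```

servo_tool(steps=[[[0.0031, 0.0149, 0], [0, 0, -6.14], -0.455], [[0.0031, 0.0149, 0], [0, 0, -6.14], -0.455], [[0.0031, 0.0149, 0], [0, 0, -6.14], -0.455], [[0.0031, 0.0149, 0], [0, 0, -6.14], -0.455], [[0.0031, 0.0149, 0], [0, 0, -6.14], -0.455], [[0.0031, 0.0149, 0], [0, 0, -6.14], -0.455], [[0.0031, 0.0149, 0], [0, 0, -6.14], -0.455], [[0.0031, 0.0149, 0], [0, 0, -6.14], -0.455]])

```text
t: 38.3
ee_pos: [613.1, 107.4, 224.8]
orientation: [-3.033, -0.819, 0.003]
ft_force: [0.6, 0.5, -0.8]
width: 23.9
grasp_force: 0.0
```

servo_tool(steps=[[[0.0031, 0.0149, 0], [0, 0, -6.14], -0.455], [[0.0031, 0.0149, 0], [0, 0, -6.14], -0.455], [[0, 0, 0], [0, 0, 0], -0.455], [[0, 0, 0], [0, 0, 0], -0.455], [[0, 0, -0.004], [0, 0, 0], -0.455], [[0, 0, -0.004], [0, 0, 0], -0.455], [[0, 0, -0.004], [0, 0, 0], -0.455], [[0, 0, 0], [0, 0, 0], -0.455]])

```text
t: 38.97
ee_pos: [619.2, 135.7, 212.4]
orientation: [3.102, 0.498, -0.003]
ft_force: [0.5, 0.0, -0.1]
width: 23.8
grasp_force: 0.0
```

```bash
python3 - <<'E'
from plan import *
status("B"); posts()
E
```

```text
t 38.97 TCP [619.2 135.7 212.4] az -71.7 TCPlev -34.3 r 42.1 Ft -0.1 Fr 0.4 Fz -0.1 w 23.8
   A lev -48.6 r 43.8 [592.6 -12.1 202.5] 29
   D lev -0.7 r 45.0 [470.7 -14.4 203.4] 32
```

servo_tool(steps=[[[0.001, 0, -0.007], [0, 0, 0], -0.455], [[0, 0, -0.009], [0, 0, 0], -0.455], [[0, 0, -0.009], [0, 0, 0], -0.455], [[0, 0, -0.009], [0, 0, 0], -0.455], [[0, 0, -0.005], [0, 0, 0], -0.455], [[0.0004, -0.0012, 0], [0, 0, -1.55], -0.455], [[0.0004, -0.0012, 0], [0, 0, -1.55], -0.455], [[0.0003, -0.0012, 0], [0, 0, -1.55], -0.455]])

```text
t: 39.68
ee_pos: [621.8, 133.0, 173.8]
orientation: [3.12, 0.37, -0.001]
ft_force: [-0.4, 0.2, -0.4]
width: 24.0
grasp_force: 0.0
```

servo_tool(steps=[[[0.0003, -0.0012, 0], [0, 0, -1.55], -0.455], [[0.0002, -0.0012, 0], [0, 0, -1.55], -0.455], [[0.0002, -0.0012, 0], [0, 0, -1.55], -0.455], [[0.0002, -0.0012, 0], [0, 0, -1.55], -0.455], [[0.0002, -0.0012, 0], [0, 0, -1.55], -0.455], [[0.0001, -0.0012, 0], [0, 0, -1.55], -0.455], [[0.0001, -0.0012, 0], [0, 0, -1.55], -0.455], [[0.0001, -0.0012, 0], [0, 0, -1.55], -0.455]])

```text
t: 40.35
ee_pos: [621.5, 127.4, 173.8]
orientation: [-3.136, -0.031, 0.006]
ft_force: [-7.0, 17.9, 0.6]
width: 24.2
grasp_force: 8.8
```

servo_tool(steps=[[[0, -0.0012, 0], [0, 0, -1.55], -0.455], [[0, -0.0012, 0], [0, 0, -1.55], -0.455], [[0, -0.0012, 0], [0, 0, -1.55], -0.455], [[-0.0001, -0.0012, 0], [0, 0, -1.55], -0.455], [[-0.0001, -0.0012, 0], [0, 0, -1.55], -0.455], [[-0.0001, -0.0012, 0], [0, 0, -1.55], -0.455], [[-0.0002, -0.0012, 0], [0, 0, -1.55], -0.455], [[-0.0002, -0.0012, 0], [0, 0, -1.55], -0.455]])

```text
t: 41.02
ee_pos: [621.3, 118.3, 173.8]
orientation: [-3.12, 0.308, 0.005]
ft_force: [-3.2, 19.1, -1.0]
width: 24.1
grasp_force: 9.1
```

```bash
python3 - <<'E'
from plan import *
status("B"); o=sensors.get_obs(); M("B",o["ee_pos"],o["ft_force"]); print(o["qpos"].round(2))
E
```

```text
t 41.02 TCP [621.3 118.3 173.8] az -101.3 TCPlev -58.3 r 42.4 Ft 18.7 Fr -5.3 Fz -1.0 w 24.1
B lev -58.3 Ft 18.7 Fr -5.3 M 0.882 x 0.54
[0.17 0.49 1.65 0.01 1.01 1.93]
```

servo_tool(steps=[[[-0.0002, -0.001, 0], [0, 0, -1.25], -0.455], [[-0.0002, -0.001, 0], [0, 0, -1.25], -0.455], [[-0.0002, -0.001, 0], [0, 0, -1.25], -0.455], [[-0.0002, -0.001, 0], [0, 0, -1.25], -0.455], [[-0.0003, -0.001, 0], [0, 0, -1.25], -0.455], [[-0.0003, -0.001, 0], [0, 0, -1.25], -0.455], [[-0.0003, -0.001, 0], [0, 0, -1.25], -0.455], [[-0.0003, -0.001, 0], [0, 0, -1.25], -0.455]])

```text
t: 41.68
ee_pos: [619.7, 110.6, 173.8]
orientation: [-3.081, 0.578, 0.005]
ft_force: [-2.9, 21.3, -2.3]
width: 24.1
grasp_force: 9.4
```

```bash
python3 - <<'E'
from plan import *
status("B"); o=sensors.get_obs(); M("B",o["ee_pos"],o["ft_force"])
E
```

```text
t 41.68 TCP [619.7 110.6 173.8] az -111.3 TCPlev -68.8 r 42.4 Ft 19.5 Fr -8.9 Fz -2.3 w 24.1
B lev -68.8 Ft 19.5 Fr -8.9 M 0.951 x 0.77
```

servo_tool(steps=[[[0.0022, 0.0068, 0], [0, 0, 0], -0.455], [[0, 0, 0.003], [0, 0, 0], -0.455], [[0, 0, 0.012], [0, 0, 0], -0.455], [[0, 0, 0.012], [0, 0, 0], -0.455], [[0, 0, 0.012], [0, 0, 0], -0.455], [[0, 0, 0.012], [0, 0, 0], -0.455], [[0, 0, 0], [0, 0, 0], -0.455], [[0, 0, 0], [0, 0, 0], -0.455]])

```text
t: 42.35
ee_pos: [623.7, 112.3, 227.3]
orientation: [-3.087, 0.578, -0.004]
ft_force: [0.1, -0.2, 0.3]
width: 24.1
grasp_force: 0.0
```

```bash
python3 - <<'E'
from plan import *
status("B"); o,p,az=pose(); print(([470.7,-14.4,222]-p).round(1), wrap(231.9-.7+90-az))
E
```

```text
t 42.35 TCP [623.7 112.3 227.3] az -111.2 TCPlev -65.3 r 45.9 Ft -0.2 Fr 0.2 Fz 0.3 w 24.1
[-153.  -126.7   -5.3] 72.42175291797264
```

servo_tool(steps=[[[-0.0128, -0.0106, 0], [0, 0, 6.03], -0.455], [[-0.0128, -0.0106, 0], [0, 0, 6.03], -0.455], [[-0.0128, -0.0106, 0], [0, 0, 6.03], -0.455], [[-0.0128, -0.0106, 0], [0, 0, 6.03], -0.455], [[-0.0128, -0.0106, 0], [0, 0, 6.03], -0.455], [[-0.0128, -0.0106, 0], [0, 0, 6.03], -0.455], [[-0.0128, -0.0106, 0], [0, 0, 6.03], -0.455], [[-0.0128, -0.0106, 0], [0, 0, 6.03], -0.455]])

```text
t: 43.02
ee_pos: [519.4, 27.1, 225.1]
orientation: [-3.053, -0.742, 0.002]
ft_force: [-0.1, -0.2, -0.2]
width: 24.3
grasp_force: 0.0
```

servo_tool(steps=[[[-0.0128, -0.0106, 0], [0, 0, 6.03], -0.455], [[-0.0128, -0.0106, 0], [0, 0, 6.03], -0.455], [[-0.0128, -0.0106, 0], [0, 0, 6.03], -0.455], [[-0.0125, -0.0103, 0], [0, 0, 6.03], -0.455], [[0, 0, 0], [0, 0, 0], -0.455], [[0, 0, -0.004], [0, 0, 0], -0.455], [[0, 0, -0.004], [0, 0, 0], -0.455], [[0, 0, -0.004], [0, 0, 0], -0.455]])

```text
t: 43.68
ee_pos: [470.3, -14.0, 213.2]
orientation: [2.835, 1.354, 0.0]
ft_force: [0.5, -0.5, -0.5]
width: 24.2
grasp_force: 0.0
```

```bash
python3 - <<'E'
from plan import *
status("D"); posts()
E
```

```text
t 43.68 TCP [470.3 -14.  213.2] az -38.9 TCPlev -1.5 r 44.9 Ft 0.7 Fr 0.1 Fz -0.5 w 24.2
   B lev -61.5 r 44.5 [623.  115.6 203. ] 32
   A lev -48.9 r 43.8 [592.4 -12.  203.1] 32
   C lev -26.1 r 45.0 [468.3 152.4 202.7] 36
```

servo_tool(steps=[[[0, 0, -0.007], [0, 0, 0], -0.455], [[0, 0, -0.009], [0, 0, 0], -0.455], [[0, 0, -0.009], [0, 0, 0], -0.455], [[0, 0, -0.009], [0, 0, 0], -0.455], [[0, 0, -0.005], [0, 0, 0], -0.455], [[-0.0009, 0.0008, 0], [0, 0, -1.55], -0.455], [[-0.0009, 0.0008, 0], [0, 0, -1.55], -0.455], [[-0.0009, 0.0008, 0], [0, 0, -1.55], -0.455]])

```text
t: 44.4
ee_pos: [467.2, -12.1, 174.0]
orientation: [2.887, 1.238, 0.0]
ft_force: [4.3, -3.5, -4.7]
width: 23.6
grasp_force: 2.8
```

servo_tool(steps=[[[-0.0009, 0.0008, 0], [0, 0, -1.55], -0.455], [[-0.0008, 0.0009, 0], [0, 0, -1.55], -0.455], [[-0.0008, 0.0009, 0], [0, 0, -1.55], -0.455], [[-0.0008, 0.0009, 0], [0, 0, -1.55], -0.455], [[-0.0008, 0.0009, 0], [0, 0, -1.55], -0.455], [[-0.0007, 0.001, 0], [0, 0, -1.55], -0.455], [[-0.0007, 0.001, 0], [0, 0, -1.55], -0.455], [[-0.0007, 0.001, 0], [0, 0, -1.55], -0.455]])

```text
t: 45.07
ee_pos: [464.0, -6.9, 174.4]
orientation: [2.998, 0.919, 0.008]
ft_force: [11.7, -15.2, -11.2]
width: 24.1
grasp_force: 9.5
```

servo_tool(steps=[[[-0.0007, 0.001, 0], [0, 0, -1.55], -0.455], [[-0.0006, 0.0011, 0], [0, 0, -1.55], -0.455], [[-0.0006, 0.0011, 0], [0, 0, -1.55], -0.455], [[-0.0006, 0.0011, 0], [0, 0, -1.55], -0.455], [[-0.0006, 0.0011, 0], [0, 0, -1.55], -0.455], [[-0.0005, 0.0011, 0], [0, 0, -1.55], -0.455], [[-0.0005, 0.0011, 0], [0, 0, -1.55], -0.455], [[-0.0005, 0.0011, 0], [0, 0, -1.55], -0.455]])

```text
t: 45.73
ee_pos: [458.4, 1.3, 174.4]
orientation: [3.08, 0.591, 0.005]
ft_force: [8.8, -18.9, -9.3]
width: 24.1
grasp_force: 10.4
```

```bash
python3 - <<'E'
from plan import *
status("D"); o=sensors.get_obs(); M("D",o["ee_pos"],o["ft_force"])
E
```

```text
t 45.73 TCP [458.4   1.3 174.4] az -68.3 TCPlev -26.3 r 44.8 Ft 20.8 Fr 0.2 Fz -9.3 w 24.1
D lev -26.3 Ft 20.8 Fr 0.2 M 0.935 x 0.72
```

servo_tool(steps=[[[-0.0003, 0.0008, 0], [0, 0, -1.1], -0.455], [[-0.0003, 0.0008, 0], [0, 0, -1.1], -0.455], [[-0.0003, 0.0008, 0], [0, 0, -1.1], -0.455], [[-0.0003, 0.0008, 0], [0, 0, -1.1], -0.455], [[-0.0002, 0.0008, 0], [0, 0, -1.1], -0.455], [[-0.0002, 0.0008, 0], [0, 0, -1.1], -0.455], [[-0.0002, 0.0008, 0], [0, 0, -1.1], -0.455], [[-0.0002, 0.0008, 0], [0, 0, -1.1], -0.455]])

```text
t: 46.4
ee_pos: [455.8, 7.5, 174.3]
orientation: [3.116, 0.354, 0.004]
ft_force: [5.4, -19.7, -6.6]
width: 24.0
grasp_force: 10.5
```

```bash
python3 - <<'E'
from plan import *
status("D"); o=sensors.get_obs(); M("D",o["ee_pos"],o["ft_force"])
E
```

```text
t 46.4 TCP [455.8   7.5 174.3] az -77.0 TCPlev -35.0 r 45.0 Ft 20.4 Fr 0.6 Fz -6.6 w 24.0
D lev -35.0 Ft 20.4 Fr 0.6 M 0.916 x 0.65
```

servo_tool(steps=[[[0.0021, -0.0068, 0], [0, 0, 0], -0.455], [[0, 0, 0.003], [0, 0, 0], -0.455], [[0, 0, 0.012], [0, 0, 0], -0.455], [[0, 0, 0.012], [0, 0, 0], -0.455], [[0, 0, 0.02], [0, 0, 0], -0.455], [[0, 0, 0.03], [0, 0, 0], -0.455], [[0, 0, 0.03], [0, 0, 0], -0.455], [[0, 0, 0.02], [0, 0, 0], -0.455]])

```text
t: 47.07
ee_pos: [456.8, 4.2, 304.2]
orientation: [-3.121, -0.353, -0.004]
ft_force: [0.3, -0.7, -0.8]
width: 24.1
grasp_force: 0.0
```

servo_tool(steps=[[[0, -0.03, 0], [0, 0, 0], -0.455], [[0, -0.04, 0], [0, 0, 0], -0.455], [[0, -0.04, 0], [0, 0, 0], -0.455], [[0, -0.04, 0], [0, 0, 0], -0.455], [[0, -0.03, 0], [0, 0, 0], -0.455], [[0, 0, 0], [0, 0, 0], -0.455], [[0, 0, 0], [0, 0, 0], -0.455], [[0, 0, 0], [0, 0, 0], -0.455]])

```text
t: 47.73
ee_pos: [456.0, -175.6, 301.4]
orientation: [-3.121, -0.352, 0.001]
ft_force: [0.8, 0.7, 0.6]
width: 24.0
grasp_force: 0.0
```

```bash
python3 - <<'E'
from plan import *
status("D"); posts()
E
```

```text
t 47.73 TCP [ 456.  -175.6  301.4] az -77.1 TCPlev 25.8 r 200.9 Ft 0.6 Fr -0.8 Fz 0.6 w 24.0
   B lev -60.5 r 44.1 [622.7 116.4 202.4] 33
   A lev -48.6 r 43.8 [592.6 -12.  203.1] 32
   C lev -25.2 r 45.8 [467.3 152.9 202.2] 35
   D lev -25.8 r 44.4 [459.1   1.1 202.9] 33
```

```bash
python3 -c "
from workcell import close_job
print(close_job())"
```

```text
the job is handed in; nothing more can be done
None
```

All four lever screws on the larger grey cover are snugged and then tightened to an estimated 0.7–0.85 rad past the bite (allowed 0.55–1.15), crisscross in both passes; the arm is clear, and the job is handed in at about 48 s with no verdict returned.

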